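Make up two sampling kits from the stock

ROBOT

A 6-joint arm with a two-finger parallel gripper is mounted at the origin on a cart in front of the work surface, level with it; the furniture and walls round the work are solid. World frame = base frame: x ahead of the robot, y to its left, z up, the work surface at z = 0. Lengths are in m, angles in rad, forces in N, time in s.
With the tool pointing down it reaches from about 0.3 to 0.95 m from the base axis. Payload 3.1 kg.
Tool frame: the origin (TCP) lies midway between the tips of the shut fingers; the grasp point (between the pads) lies r.tcp_to_grasp behind it (r.tcp_to_grasp is the distance from the TCP to the grasp point, in m); z points along the fingers, y is the line along which they close (so a half turn about z gives the same grasp; the last joint's range is limited). The gripper opens to 85 mm and grips with 20 to 120 N. Pads are 22 mm wide; open, the fingers measure 114 mm over their backs; the gripper's body (76 mm by 85 mm) begins 54 mm behind the grasp point. The pads swing forward as they close: fully open they stand 13 mm farther back than shut.
Start: joints at [-1.297, 0.308, 1.634, -0, 1.2, -0.07], TCP at [0.211, -0.588, 0.2] pointing down, gripper open.
Joint ranges: [-3.06, 3.06], [-0.79, 1.96], [0.05, 2.63], [-1.19, 4.34], [0.05, 2.64], [-2.94, 2.94]. Speed limits (rad/s): [2.79, 2.79, 3.14, 3.14, 3.14, 3.14].

INTERFACE

Orientations are given as [roll, pitch, yaw] about the fixed x, y, z axes, in that order (R = Rz(yaw) Ry(pitch) Rx(roll)).
In Python, from bench import r gives the robot as it stands.
- The arm moves only by the tool servo_tool, never from a script. Its argument "plan" is one flat list of numbers, 5 for each row, row after row: the shift along the world's x, y, z normalised to -1 to 1, where 1 is 150 mm, then the turn about the world's z normalised to -1 to 1, where 1 is 360 degrees, then the opening, from -1 (shut) to 1 (fully open). A call has 1 to 12 rows; each row is the pose to reach, as a shift and turn from the pose commanded when the call began, turning the shorter way round; what a row does not reach only later rows make up. A row lasts 1/12 s, in which the tool goes at most 41.7 mm and 7.16 degrees, less where a joint would pass 70% of its speed; a pose out of reach is approached as far as the arm can. A call with a number of a shift or a turn outside -1 to 1 is refused whole. A call with a gripper value outside its range is refused whole. The fingers move at their own pace and stop on an object; "force" is the grip in N (left out, the last holds). Time passes only in rows, so rows that repeat a pose let the fingers close. It gives the time, the measured TCP pose, the force, the opening and the grip force at its end, in the units of the state.
- r.sense(): the state, without advancing time (a new reading comes with each control period).
- r.capture(name): name is "side" or "top"; returns the picture (400x640x3 uint8, red, green, blue); there is no depth.
- r.get_calibration(name): a dict with "fx", "fy", "cx", "cy" (pixels), "camera_from_world" (4x4, takes a point from world to camera coordinates). Camera axes: x right, y up, looking along -z (the intrinsics and any distortion apply to the point x, -y, -z); pixel columns grow to the right and rows downward; lengths in m; the calibration is good to about 2 mm. A picture is of the moment at which its call begins. get_calibration takes no time and is no camera call.
- r.sign_off(): hands the job in; it is judged then, once.
Trained networks look in the newest picture that a camera, given by its name, has taken for a name from the list of things; names that differ only in an ending like _2 or _b are one class to them, and where a whole thing is asked for, a point or a joint stands for the part that bears it (a point fixed in the world has none). Each returns a list of dicts, best first, with "score" (0 to 1); they miss things now and then, are a little off and sometimes report something else, mostly with a low value. They report only what shows in the picture. A call takes as long as a camera call. They do not tell look-alikes from the thing itself.
- r.recognise(thing, camera): "rect" ([left, top, right, bottom] in pixels, round what is visible of it).
The state is a dict: "time_s": time; "qpos": joint angles; "qvel": joint speeds; "joint_efforts": joint torques, N m; "position": TCP position; "orientation": TCP orientation; "force": force on the tool from outside, world axes, zero at the start; "wrist_torque": the same for the moment, N m; "finger_gap": finger opening in m; "finger_force": force on a finger pad.
Only numpy, scipy, OpenCV 4.12 (cv2) and the standard library are available. Lean on these libraries where they do the work, as an engineer would, in place of code of your own. Each camera call takes 0.05 s, during which the arm holds its last target. There are 200 camera calls.

TASK

Make up the two sampling kits from the stock on the right. Blue tray: stand the small amber bottle on the white ring and the red stopper on the red spot; white tray: stand the red-capped bottle on the black ring, lay the green carton flat on the black rectangle, lengthways with it, and set the round grease tin centred on top of the carton. Centre each thing on its mark, keep the bottles upright all the time, and leave the white-capped bottle and the brown cork where they stand.

Things in the scene. Friction and masses are not known exactly. Their poses are not given: they have to be found in the camera images.
- blue_tray: Blue kit tray, fixed, 130 (its x) x 220 mm (its y) plus 13 mm thumb tabs at both y ends; lip 4 mm thick, top 12 mm above the worktop, floor 4 mm above it. Origin: worktop level under its centre, z up. Flat marks on the floor: white ring 72 mm across, centre at tray (x 0, y +55 mm); red spot 40 mm across, centre at (x 0, y -55 mm).
- white_tray: White kit tray, fixed, 130 (its x) x 220 mm (its y) plus 13 mm thumb tabs at both y ends; lip 4 mm thick, top 12 mm above the worktop, floor 4 mm above it. Origin: worktop level under its centre, z up. Flat marks on the floor: black ring 60 mm across, centre at tray (x 0, y +55 mm); black rectangle outline, 57 along x, 74 along y, centre at (x 0, y -55 mm).
- amber_bottle: Small brown (amber) bottle with black cap, 58 mm across, 124 mm high; straight side below about 85 mm, cap 36 mm across from 104 mm up. Origin at the centre of its underside, z up. Loose; about 0.15 kg. (The bigger amber bottle at the back of the bench is not it.)
- red_cap_bottle: Clear bottle with red cap, 46 mm across, 100 mm high; straight side below about 65 mm, cap 32 mm across from 80 mm up. Origin at the centre of its underside, z up. Loose; about 0.13 kg.
- white_cap_bottle: Clear bottle with white cap, 50 mm across, 105 mm high, not needed, to be left where it stands. Origin at the centre of its underside, z up. Loose; about 0.17 kg. The three bottles start in a row roughly along y on the right (x 0.52 to 0.6, y -0.13 to -0.36), about 100 mm apart; a tall fixed instrument stands close behind its right end, so close the fingers along y there.
- red_stopper: Red rubber stopper, 30 mm across at its foot, slightly narrower at the top, 26 mm high. Origin at the centre of its underside, z up. Loose; about 18 g.
- cork: Brown cork, tapered, 24 mm across, 26 mm high, not needed, to be left where it stands. Origin at the centre of its underside, z up. Loose; about 12 g. Cork, stopper, tin and carton start in two staggered rows along y nearer the robot than the bottles (x 0.36 to 0.46, y -0.18 to -0.33), some 80 to 100 mm apart.
- grease_tin: Round flat light grey tin with a blue spot on its lid, 54 mm across, 24 mm high. Origin at the centre of its underside, z up. Loose; about 70 g.
- carton: Small closed green carton with a white band low on its sides, 45 mm along its x, 62 mm along its y, 30 mm high, flat top. Origin at the centre of its underside, z up. Loose; about 60 g; it starts with its y axis within 0.4 rad of world x, its long side pointing away from the robot.
Things that resemble listed ones, but are neither listed nor needed, are in the scene too. What is shaped like the grease_tin but pink is not meant.

How it is judged:
By the outcome, as a careful person would: the job done as asked, in the order asked, and still so for the second after the job is handed in, with the robot touching nothing.
It also fails if it takes over 136 s, if anything falls off the work surface, if the arm or the gripper's body presses on something with over 40 N, if the wrist force passes 120 N, or if a joint passes its speed limit or range.

## Working session

There is one attempt and no reset: what is moved stays moved. The work goes in short steps, Python scripts to look and compute and a tool call to move; the robot and the scene stay as the last step left them, time stands still between calls to the robot, and variables do not carry over. Pictures are saved under pics/ and viewed, at most 14 in all, crops included, and the job is handed in when it is done.

Besides the shell and the picture viewer there is one more tool, called as name(argument=value, ...) on one line, values as JSON. servo_tool: Moves the arm, as the interface text tells. Scaled input: -1 to 1 covers 150 mm each way for a shift and 360 degrees each way for a turn. Its arguments: {"type":"object","properties":{"plan":{"type":"array","items":{"type":"number"}},"force":{"type":"number"}},"required":["plan"]}

```bash
ls; mkdir -p pics
python3 - <<'E'
from bench import r
import cv2,json
print(r.tcp_to_grasp); s=r.sense(); print(s['time_s'],s['position'],s['orientation'],s['finger_gap'])
for n in('top','side'):
    im=r.capture(n); cv2.imwrite(f'pics/{n}0.png',im[:,:,::-1])
    c=r.get_calibration(n); print(n,{k:(v if not hasattr(v,'tolist') else v.tolist()) for k,v in c.items()})
E
```

```text
pics
0.0187
0.0 [ 0.21037856 -0.58758702  0.1989526 ] [-3.13930013e+00 -1.39532600e-04  3.43738792e-01] 0.08500256635387801
top {'fx': 362.80938202400307, 'fy': 362.80938202400307, 'cx': 324.5729228703772, 'cy': 199.88081329002418, 'camera_from_world': [[-0.016234549542938823, -0.9996521880733001, 0.020783221150759656, -0.07628421047743475], [0.9952864574597735, -0.014169054185615006, 0.09593802948080543, -0.5315061163298996], [-0.09561018250329117, 0.02224276924640067, 0.9951703131715391, -1.1673036212463692], [0.0, 0.0, 0.0, 1.0]]}
side {'fx': 502.96291421565303, 'fy': 502.96291421565303, 'cx': 317.29366891683264, 'cy': 198.5348014092975, 'camera_from_world': [[0.30659622609997966, -0.9514757939205047, 0.02631668148903444, -0.22634156321956025], [0.4876277258689698, 0.1807537625364958, 0.854135398103109, -0.27610878396223754], [-0.8174459952223796, -0.24904194608990124, 0.5193843990558897, -0.8965760527762379], [0.0, 0.0, 0.0, 1.0]]}
```

View pics/top0.png

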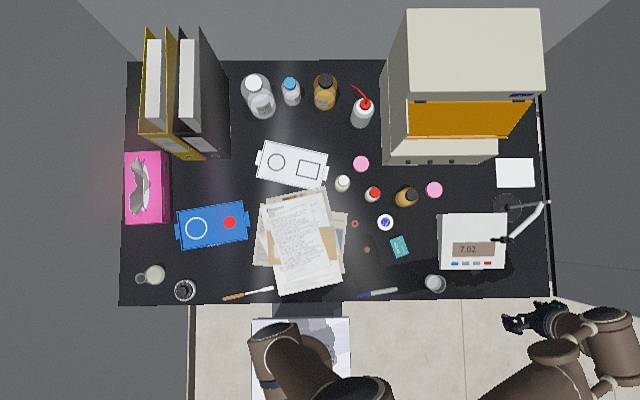

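View pics/side0.png

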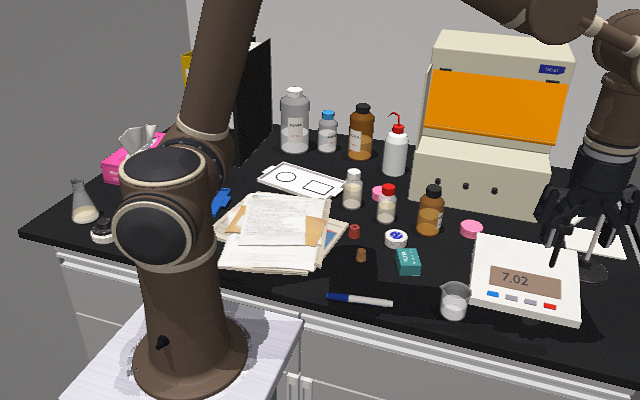

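The top view shows the blue tray at (211,226), the white tray at (292,164), the bottles at (342,183) white cap, (374,194) red cap and (406,197) amber. The tin is at (385,222), stopper at (355,224), cork at (367,250) and carton at (400,247).

```bash
cat > h.py <<'E'
from bench import r
import cv2, numpy as np
def cal(n):
    c=r.get_calibration(n); return c,np.array(c['camera_from_world'])
def ray(n,uv,z):
    c,M=cal(n); d=np.array([(uv[0]-c['cx'])/c['fx'],-(uv[1]-c['cy'])/c['fy'],-1])
    R,t=M[:3,:3],M[:3,3]; o=-R.T@t; d=R.T@d
    return (o+d*(z-o[2])/d[2])[:2]
def proj(n,p):
    c,M=cal(n); q=M[:3,:3]@np.array(p)+M[:3,3]
    return np.array([c['cx']-c['fx']*q[0]/q[2],c['cy']+c['fy']*q[1]/q[2]])
def blobs(im,mask,box,amin=4):
    m=np.zeros(mask.shape,np.uint8); l,t,rr,b=box; m[t:b,l:rr]=mask[t:b,l:rr]
    n,lab,st,ce=cv2.connectedComponentsWithStats(m.astype(np.uint8))
    return sorted([(int(st[i][4]),ce[i].round(1).tolist(),st[i][:4].tolist()) for i in range(1,n) if st[i][4]>=amin],reverse=True)[:3]
E
python3 - <<'E'
from h import *
for n in('top','side'):
    im=r.capture(n)
    for t in ['blue_tray','white_tray','amber_bottle','red_cap_bottle','white_cap_bottle','red_stopper','cork','grease_tin','carton']:
        print(n,t,[(round(d['score'],2),np.round(d['rect'],1).tolist()) for d in r.recognise(t,n)[:3]])
    if n=='top':
        hsv=cv2.cvtColor(im,cv2.COLOR_RGB2HSV); H,S,V=[hsv[...,i].astype(int) for i in range(3)]
        red=((H<8)|(H>170))&(S>140)&(V>80)
        print('spot',blobs(im,red,(210,205,250,240)));print('rcap',blobs(im,red,(360,180,388,208)));print('stop',blobs(im,red,(345,215,365,232)))
        print('bluetray',blobs(im,((H>100)&(H<125)&(S>120)&(V>80)),(165,190,260,260)))
        print('wring',blobs(im,(S<110)&(V>150),(180,210,212,242)))
        print('carton',blobs(im,(H>75)&(H<100)&(S>90)&(V>50),(385,232,415,262)))
        print('tin',blobs(im,(V>110),(372,210,397,235)))
        print('blk',blobs(im,(V<140),(258,145,325,180)))
cv2.imwrite('pics/crop.png',cv2.resize(r.capture('top')[130:270,170:450,::-1],None,fx=2.8,fy=2.8,interpolation=cv2.INTER_CUBIC))
E
```

```text
top blue_tray [(0.56, [172.5, 199.2, 251.2, 248.2])]
top white_tray [(0.88, [255.8, 138.6, 327.3, 190.5])]
top amber_bottle [(0.83, [397.6, 184.0, 416.3, 207.4])]
top red_cap_bottle [(0.66, [363.7, 181.5, 382.4, 201.0])]
top white_cap_bottle [(0.54, [332.0, 176.7, 351.2, 192.0])]
top red_stopper [(0.63, [348.8, 217.6, 359.4, 229.1])]
top cork [(0.51, [361.3, 244.7, 368.3, 250.7]), (0.31, [363.4, 184.1, 381.4, 202.6])]
top grease_tin [(0.67, [377.1, 211.1, 395.4, 229.6]), (0.57, [424.8, 177.3, 443.2, 201.3]), (0.52, [351.7, 154.7, 369.9, 170.2])]
top carton [(0.62, [389.6, 238.5, 411.5, 258.1])]
spot [(105, [229.0, 221.9], [223, 217, 12, 11])]
rcap [(84, [374.6, 192.0], [370, 187, 10, 11])]
stop []
bluetray [(2291, [213.7, 224.6], [174, 200, 77, 51]), (268, [195.7, 227.8], [187, 219, 19, 18])]
wring [(137, [195.7, 227.9], [185, 217, 23, 23])]
carton [(241, [398.2, 246.3], [388, 235, 21, 24])]
tin [(219, [384.9, 222.0], [377, 214, 17, 17])]
blk [(151, [312.5, 147.3], [291, 145, 34, 8]), (25, [260.0, 147.0], [258, 145, 5, 6]), (13, [318.1, 170.0], [317, 164, 3, 13])]
side blue_tray [(0.86, [211.7, 187.6, 230.1, 217.0])]
side white_tray [(0.79, [257.3, 161.6, 345.8, 199.2])]
side amber_bottle [(0.71, [351.1, 224.9, 359.6, 237.4]), (0.67, [413.4, 184.1, 445.1, 236.3])]
side red_cap_bottle [(0.59, [376.8, 182.6, 397.5, 224.3]), (0.37, [411.2, 184.7, 446.0, 237.8])]
side white_cap_bottle [(0.86, [343.0, 168.8, 362.0, 209.4]), (0.75, [375.1, 181.0, 396.9, 224.1])]
side red_stopper [(0.43, [350.0, 224.0, 358.7, 238.6])]
side cork [(0.55, [356.8, 245.3, 366.9, 263.3])]
side grease_tin [(0.86, [386.5, 228.6, 407.6, 250.8]), (0.75, [458.8, 221.2, 479.5, 238.6]), (0.44, [376.6, 183.5, 382.1, 201.4])]
side carton [(0.56, [398.3, 247.6, 420.4, 279.2])]
```

View pics/crop.png

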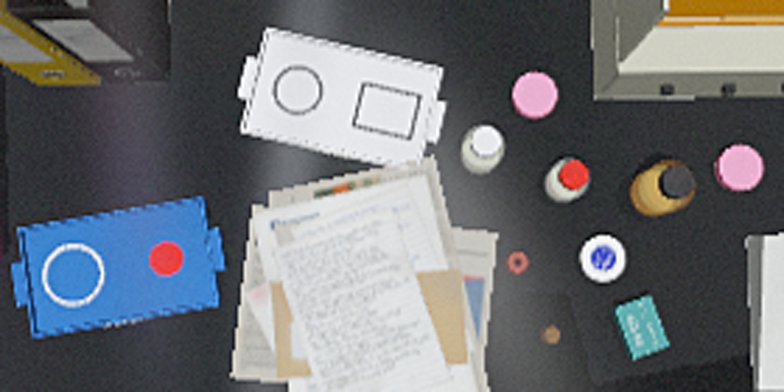

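```bash
cat >> h.py <<'E'
def cyl(segs,x,y,z0=0):
    a=np.linspace(0,2*np.pi,40)
    return np.array([[x+d/2*np.cos(t),y+d/2*np.sin(t),z0+z] for d,z in segs for t in a])
def boxp(w,l,h,x,y,yaw,z0=0):
    c,s=np.cos(yaw),np.sin(yaw)
    return np.array([[x+c*a*w/2-s*b*l/2,y+s*a*w/2+c*b*l/2,z0+z] for a in(-1,1) for b in(-1,1) for z in(0,h)])
def hull(n,P):
    return cv2.convexHull(np.array([proj(n,p) for p in P],np.float32))[:,0]
def bbox(n,P):
    h=hull(n,P); return np.r_[h.min(0),h.max(0)]
E
python3 - <<'E'
from h import *
from scipy.optimize import minimize
top=r.capture('top'); side=r.capture('side')
c=lambda x,y:((x+.5)/2.8-.5+170,(y+.5)/2.8-.5+130)
for n in('top','side'):
    M=cal(n)[1]; print(n,'cam',(-M[:3,:3].T@M[:3,3]).round(3))
def show(n,uv,z): print(n,ray('top',uv,z).round(4))
ring=ray('top',(195.7,227.9),.004); spot=ray('top',(229.0,221.9),.004); d=ring-spot
print('blue ring',ring,'spot',spot,np.linalg.norm(d),'yaw',np.degrees(np.arctan2(-d[0],d[1])))
g=cv2.cvtColor(top,cv2.COLOR_RGB2GRAY)
# white tray marks: darkness inside tray floor
F=cv2.resize(g[140:190,255:330],None,fx=4,fy=4,interpolation=cv2.INTER_CUBIC)
m=(F<175).astype(np.uint8)
cs,hi=cv2.findContours(m,cv2.RETR_CCOMP,cv2.CHAIN_APPROX_NONE)
f=lambda p:((p[0]+.5)/4-.5+255,(p[1]+.5)/4-.5+140)
for k in cs:
    if 300<cv2.contourArea(k)<9000:
        (q,wh,an)=cv2.minAreaRect(k); print('wt',cv2.contourArea(k),np.round(f(q),1),np.round(wh,0),round(an,1),ray('top',f(q),.004).round(4))
show('amber',c(677,181),.124);show('rcap',c(574.5,174.5),.1);show('wcap',c(487,141),.105);show('stop',c(517,262),.026);show('cork',c(551,334),.026);show('tin',c(603,259),.024)
show('carton',c(641,328),.03); show('p1',c(535,95),.02);show('p2',c(740,167),.02)
# side rects
R={'amber':([413.4,184.1,445.1,236.3],[(58,0),(58,85),(36,104),(36,124)]),'rcap':([376.8,182.6,397.5,224.3],[(46,0),(46,65),(32,80),(32,100)]),
'tin':([386.5,228.6,407.6,250.8],[(54,0),(54,24)]),'stop':([350,224,358.7,238.6],[(30,0),(27,26)]),'cork':([356.8,245.3,366.9,263.3],[(24,0),(24,26)])}
T={'amber':[397.6,184,416.3,207.4],'rcap':[363.7,181.5,382.4,201],'tin':[377.1,211.1,395.4,229.6],'stop':[348.8,217.6,359.4,229.1],'cork':[361.3,244.7,368.3,250.7]}
for k,(b,s) in R.items():
    s=np.array(s)/1000
    for n,bb in(('side',b),('top',T[k])):
        o=minimize(lambda p:((bbox(n,cyl(s,*p))-bb)**2).sum(),[.45,-.25],method='Nelder-Mead'); print(k,n,o.x.round(4),round(o.fun,1))
# carton silhouette fit both cams
out={}
for n,im,b in(('top',top,(380,225,420,268)),('side',side,(390,240,430,285))):
    hsv=cv2.cvtColor(im,cv2.COLOR_RGB2HSV);H,S,V=[hsv[...,i].astype(int) for i in range(3)]
    mm=((H>75)&(H<100)&(S>60)&(V>40)).astype(np.uint8); z=np.zeros_like(mm); z[b[1]:b[3],b[0]:b[2]]=mm[b[1]:b[3],b[0]:b[2]]
    if n=='side': z=cv2.morphologyEx(z,cv2.MORPH_CLOSE,np.ones((5,5)))
    out[n]=z
def cost(p,ns):
    e=0
    for n in ns:
        q=np.zeros((400,640),np.uint8); cv2.fillConvexPoly(q,np.round(hull(n,boxp(.045,.062,.03,*p))*16).astype(int),255,cv2.LINE_AA,4)
        e+=abs(q/255.-out[n]).sum()
    return e
x0=ray('top',c(641,328),.03)
for ns in(['top'],['side'],['top','side']):
    best=min((minimize(cost,[*x0,y],args=(ns,),method='Nelder-Mead',options={'initial_simplex':[[*x0,y],[x0[0]+.01,x0[1],y],[x0[0],x0[1]+.01,y],[*x0,y+.15]]}) for y in(-1.9,-1.57,-1.2)),key=lambda o:o.fun); print('carton',ns,best.x.round(4),round(best.fun,1),out['top'].sum())
E
```

```text
top cam [ 0.416 -0.058  1.214]
side cam [-0.529 -0.389  0.707]
blue ring [0.4455297 0.3423332] spot [0.4636321  0.23311224] 0.11071094895201486 yaw 9.410714743150363
wt 5935.0 [280.7 176.9] [209. 100.] -0.0 [0.6123 0.0613]
wt 5734.0 [307.7 169.2] [90. 69.] 13.0 [ 0.6374 -0.0295]
wt 4589.0 [307.7 169. ] [80. 63.] 13.2 [ 0.6378 -0.0295]
wt 3839.5 [275.8 161.8] [69. 71.] 90.0 [0.6641 0.0779]
wt 2965.5 [276. 162.] [61. 61.] 0.0 [0.6632 0.0771]
wt 1689.0 [259.6 150.2] [85. 40.] 90.0 [0.7043 0.1322]
amber [ 0.5341 -0.3466]
rcap [ 0.5455 -0.2391]
wcap [ 0.5835 -0.1425]
stop [ 0.452  -0.1806]
cork [ 0.3678 -0.2182]
tin [ 0.454  -0.2821]
carton [ 0.3731 -0.3227]
p1 [ 0.6511 -0.2076]
p2 [ 0.5611 -0.4503]Traceback (most recent call last):
  File "<stdin>", line 28, in <module>
    res = _minimize_neldermead(fun, x0, args, callback, bounds=bounds,
                               **options)
    fxr = func(xr)
    fx = function(np.copy(x), *(wrapper_args + args))
  File "<stdin>", line 28, in <lambda>
  File "h.py", line 25, in bbox
    h=hull(n,P); return np.r_[h.min(0),h.max(0)]
  File "h.py", line 23, in hull
    return cv2.convexHull(np.array([proj(n,p) for p in P],np.float32))[:,0]
                                    ~~~~^^^^^
  File "h.py", line 10, in proj
    c,M=cal(n); q=M[:3,:3]@np.array(p)+M[:3,3]
        ~~~^^^
  File "h.py", line 4, in cal
    c=r.get_calibration(n); return c,np.array(c['camera_from_world'])
ValueError: time passes only in moves, steps and waits
```

servo_tool(plan=[0.2,1,0.2,-0.0547,1,0.2,1,0.2,-0.0547,1,0.2,1,0.2,-0.0547,1,0.2,1,0.2,-0.0547,1,0.2,1,0.2,-0.0547,1], force=40)

```text
time_s: 1.67
position: [0.2416, -0.4336, 0.2309]
orientation: [-3.139, -0.001, 0.003]
force: [-0.5, 0.1, 0.1]
finger_gap: 0.0855
finger_force: 0.0
```

```bash
sed -i 's/^def cal(n):/from functools import lru_cache\n@lru_cache\ndef cal(n):/' h.py
python3 - <<'E'
from h import *
from scipy.optimize import minimize
top=cv2.imread('pics/top0.png')[:,:,::-1].copy(); side=cv2.imread('pics/side0.png')[:,:,::-1].copy()
R={'amber':([413.4,184.1,445.1,236.3],[(58,0),(58,85),(36,104),(36,124)]),'rcap':([376.8,182.6,397.5,224.3],[(46,0),(46,65),(32,80),(32,100)]),
'tin':([386.5,228.6,407.6,250.8],[(54,0),(54,24)]),'stop':([350,224,358.7,238.6],[(30,0),(27,26)]),'cork':([356.8,245.3,366.9,263.3],[(24,0),(24,26)])}
T={'amber':[397.6,184,416.3,207.4],'rcap':[363.7,181.5,382.4,201],'tin':[377.1,211.1,395.4,229.6],'stop':[348.8,217.6,359.4,229.1],'cork':[361.3,244.7,368.3,250.7]}
for k,(b,s) in R.items():
    s=np.array(s)/1000
    for n,bb in(('side',b),('top',T[k])):
        o=minimize(lambda p:((bbox(n,cyl(s,*p))-bb)**2).sum(),[.45,-.25],method='Nelder-Mead'); print(k,n,o.x.round(4),round(o.fun,1))
out={}
for n,im,b in(('top',top,(380,225,420,268)),('side',side,(390,240,430,285))):
    hsv=cv2.cvtColor(im,cv2.COLOR_RGB2HSV);H,S,V=[hsv[...,i].astype(int) for i in range(3)]
    mm=((H>75)&(H<100)&(S>60)&(V>40)).astype(np.uint8); z=np.zeros_like(mm); z[b[1]:b[3],b[0]:b[2]]=mm[b[1]:b[3],b[0]:b[2]]
    if n=='side': z=cv2.morphologyEx(z,cv2.MORPH_CLOSE,np.ones((5,5)))
    out[n]=z
def cost(p,ns):
    e=0
    for n in ns:
        q=np.zeros((400,640),np.uint8); cv2.fillConvexPoly(q,np.round(hull(n,boxp(.045,.062,.03,*p))*16).astype(int),255,cv2.LINE_AA,4)
        e+=abs(q/255.-out[n]).sum()
    return e
x0=(.373,-.323)
for ns in(['top'],['side'],['top','side']):
    best=min((minimize(cost,[*x0,y],args=(ns,),method='Nelder-Mead',options={'initial_simplex':[[*x0,y],[x0[0]+.01,x0[1],y],[x0[0],x0[1]+.01,y],[*x0,y+.15]]}) for y in(-1.9,-1.57,-1.2)),key=lambda o:o.fun); print('carton',ns,best.x.round(4),round(best.fun,1),out['top'].sum(),out['side'].sum())
E
```

```text
amber side [ 0.5344 -0.3501] 4.9
amber top [ 0.5377 -0.3514] 18.9
rcap side [ 0.5474 -0.245 ] 0.2
rcap top [ 0.5554 -0.2435] 6.8
tin side [ 0.4538 -0.2893] 4.6
tin top [ 0.4602 -0.2883] 2.2
stop side [ 0.4519 -0.1865] 7.8
stop top [ 0.4525 -0.1818] 4.0
cork side [ 0.3685 -0.2244] 3.6
cork top [ 0.3717 -0.2144] 2.1
carton ['top'] [ 0.3737 -0.3247 -1.2272] 62.2 296 652
carton ['side'] [ 0.3767 -0.3262 -1.2848] 58.9 296 652
carton ['top', 'side'] [ 0.3742 -0.3261 -1.2763] 135.2 296 652
```

servo_tool(plan=[0.35,0.2,0,0,1,0.7,0.4,0,0,1,1,0.6,0,0,1,1,0.6,0,0,1])

```text
time_s: 2.0
position: [0.385, -0.3527, 0.2306]
orientation: [3.14, -0.001, -0.001]
force: [0.1, -0.6, -0.9]
finger_gap: 0.0855
finger_force: 0.0
```

servo_tool(plan=[0.25,0,0,0,1,0.5,0,0,0,1,0.75,0,-0.1,0,1,0.95,0,-0.3,0,1,0.95,0,-0.5,0,1,0.95,0,-0.5,0,1])

```text
time_s: 2.5
position: [0.5236, -0.3496, 0.1476]
orientation: [-3.134, 0.01, 0.002]
force: [-2.0, 1.1, -1.2]
finger_gap: 0.0856
finger_force: 0.0
```

Run:
```python
from h import *
s=r.sense(); print(s['time_s'],s['position'].round(4) if hasattr(s['position'],'round') else s['position'],s['orientation'])
a=r.capture('side')[150:300,330:530,::-1]; b=r.capture('top')[140:290,330:530,::-1]
cv2.imwrite('pics/h1.png',cv2.resize(np.hstack([a,b]),None,fx=2,fy=2))
```

```text
2.5 [ 0.5236 -0.3496  0.1476] [-3.13401038e+00  1.01599594e-02  2.44737336e-03]
```

View pics/h1.png

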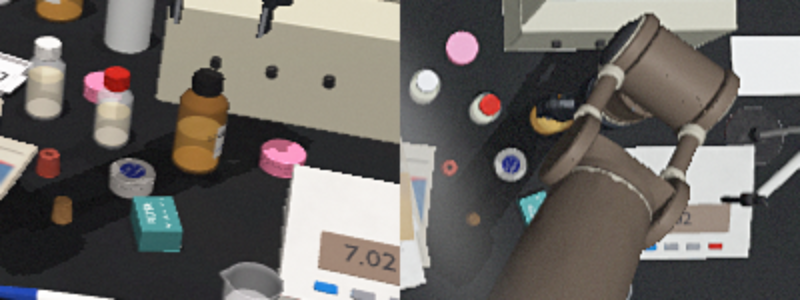

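The side crop shows the open fingertips at about side px (418,160) and (463,160), and the amber cap at (434,187). I'll check that against projections.

Run:
```python
from h import *
s=r.sense(); p=s['position']; print(s['time_s'],np.round(p,4))
for dy in(-.045,0,.045): print(proj('side',[p[0],p[1]+dy,p[2]+.013]).round(1))
for q in([.534,-.349,.124],[.534,-.349,0]): print(proj('side',q).round(1),proj('top',q).round(1))
im=r.capture('side'); cv2.imwrite('pics/h2.png',cv2.resize(im[120:240,390:490,::-1],None,fx=5,fy=5,interpolation=cv2.INTER_CUBIC))
```

```text
2.6 [ 0.5247 -0.3522  0.1533]
[457.  176.5]
[437.  173.2]
[417.3 169.9]
[433.4 187. ] [412.3 194.3]
[426.  230.3] [402.7 198.4]
```

View pics/h2.png

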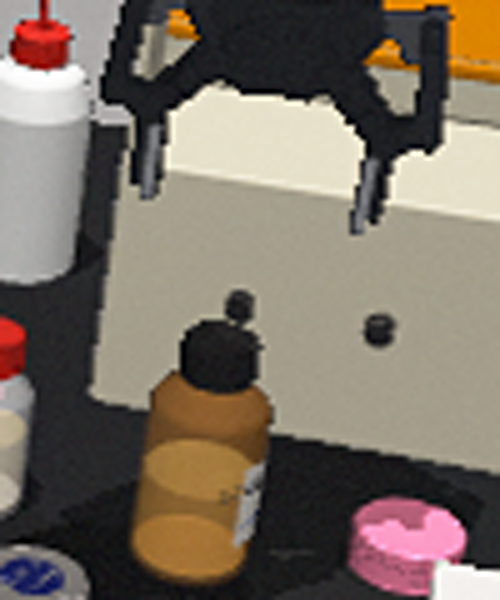

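Run:
```python
from h import *
s=r.sense(); p=s['position']; print(s['time_s'],np.round(p,4),np.round(s['qpos'],3))
for dz in(.013,.04):
  for dy in(-.045,.045): print(dz,dy,proj('top',[p[0],p[1]+dy,p[2]+dz]).round(1),proj('side',[p[0],p[1]+dy,p[2]+dz]).round(1),proj('side',[p[0]+.02,p[1]+dy,p[2]+dz]).round(1))
im=r.capture('top'); cv2.imwrite('pics/h3.png',cv2.resize(im[150:220,370:470,::-1],None,fx=7,fy=7,interpolation=cv2.INTER_CUBIC))
```

```text
2.65 [ 0.5257 -0.3533  0.1556] [-0.66   0.367  1.65  -0.     1.125  0.911]
0.013 -0.045 [433.2 195.2] [457.8 175.5] [458.5 171.6]
0.013 0.045 [402.5 195.7] [418.  168.9] [419.2 165.1]
0.04 -0.045 [436.2 194.2] [459.8 164.9] [460.5 161.1]
0.04 0.045 [404.7 194.6] [419.5 158.4] [420.8 154.8]
```

View pics/h3.png

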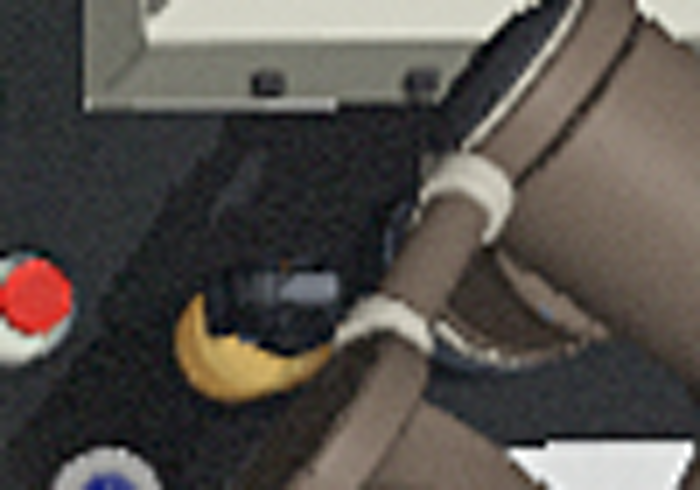

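servo_tool(plan=[0,0,0,0,1,0,0,0,0,1,0,0,0,0,1,0,0,0,0,1,0,0,0,0,1,0,0,0,0,1])

```text
time_s: 3.2
position: [0.5261, -0.3529, 0.1555]
orientation: [3.141, -0.0, -0.0]
force: [0.2, -0.3, 0.1]
finger_gap: 0.0854
finger_force: 0.0
```

Run:
```python
from h import *
s=r.sense(); p=s['position']; print(s['time_s'],np.round(p,4),np.round(s['orientation'],4))
for dy in(-.045,.045): print(proj('top',[p[0],p[1]+dy,p[2]+.013]).round(1),proj('side',[p[0],p[1]+dy,p[2]+.013]).round(1))
a=r.capture('top')[160:220,390:450,::-1];b=r.capture('side')[140:200,400:480,::-1]
cv2.imwrite('pics/h4.png',cv2.resize(np.hstack([a,b]),None,fx=5,fy=5,interpolation=cv2.INTER_CUBIC))
```

```text
3.2 [ 0.5261 -0.3529  0.1555] [ 3.1413e+00 -3.0000e-04 -0.0000e+00]
[433.  195.1] [457.6 175.4]
[402.3 195.5] [417.8 168.8]
```

View pics/h4.png

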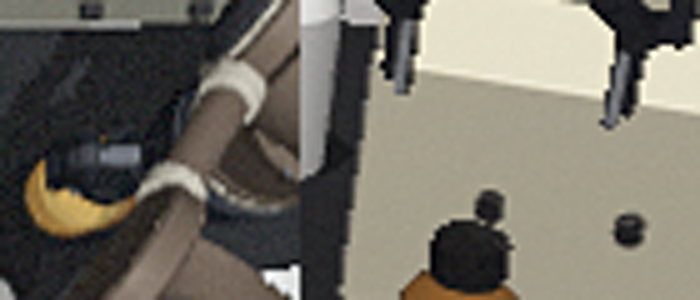

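servo_tool(plan=[0.05,0.03,-0.1,0,1,0.05,0.03,-0.25,0,1,0.05,0.03,-0.4,0,1,0.05,0.03,-0.4,0,1,0.05,0.03,-0.4,0,1])

```text
time_s: 3.72
position: [0.5322, -0.3466, 0.0924]
orientation: [-3.138, 0.004, 0.0]
force: [-0.6, 0.2, 0.7]
finger_gap: 0.0852
finger_force: 0.0
```

Run:
```python
from h import *
s=r.sense(); p=s['position']; print(s['time_s'],np.round(p,4),np.round(s['orientation'],4))
for dz in(.013,.036):
  for dy in(-.045,.045): print(proj('side',[p[0],p[1]+dy,p[2]+dz]).round(1))
b=r.capture('side')[130:250,380:500,::-1]
cv2.imwrite('pics/h5.png',cv2.resize(b,None,fx=5,fy=5,interpolation=cv2.INTER_CUBIC))
```

```text
3.7167 [ 0.5322 -0.3466  0.0924] [-3.1382e+00  4.2000e-03  5.0000e-04]
[450.4 197.4]
[412.1 190.6]
[452.1 188.9]
[413.3 182.2]
```

View pics/h5.png

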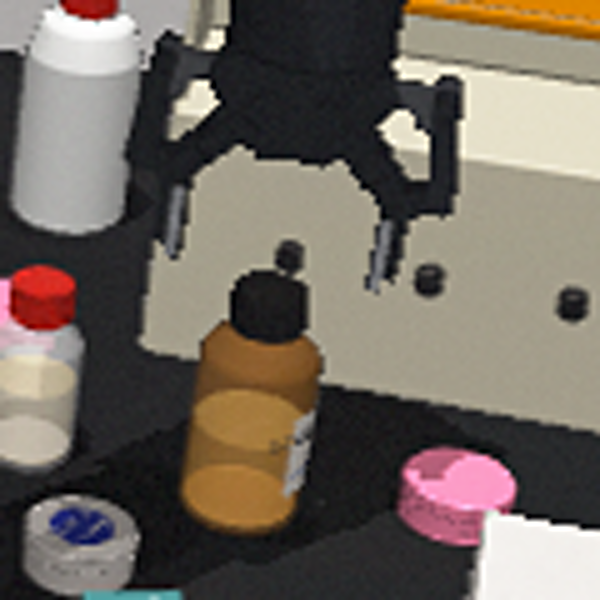

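Tips show at side px (415,180) and (455,188), about 20 mm higher than the reading suggests. I'll go down in steps and keep checking.

servo_tool(plan=[0,0,-0.08,0,1,0,0,-0.16,0,1,0,0,-0.23,0,1,0,0,-0.23,0,1,0,0,-0.23,0,1])

```text
time_s: 4.18
position: [0.5326, -0.3477, 0.0593]
orientation: [-3.14, 0.002, -0.0]
force: [0.1, -0.2, -0.7]
finger_gap: 0.085
finger_force: 0.0
```

Run:
```python
from h import *
s=r.sense(); p=s['position']; print(s['time_s'],np.round(p,4),np.round(s['force'],2))
for q in([p[0]-.038,p[1],p[2]+.0727],[p[0],p[1]+.045,p[2]+.013],[p[0],p[1]-.045,p[2]+.013],[.534,-.349,.124]): print(proj('side',q).round(1))
b=r.capture('side')[130:250,380:500,::-1]
cv2.imwrite('pics/h6.png',cv2.resize(b,None,fx=5,fy=5,interpolation=cv2.INTER_CUBIC))
```

```text
4.1833 [ 0.5326 -0.3477  0.0593] [ 0.11 -0.17 -0.72]
[431.2 192. ]
[410.9 202.4]
[448.6 209.3]
[433.4 187. ]
```

View pics/h6.png

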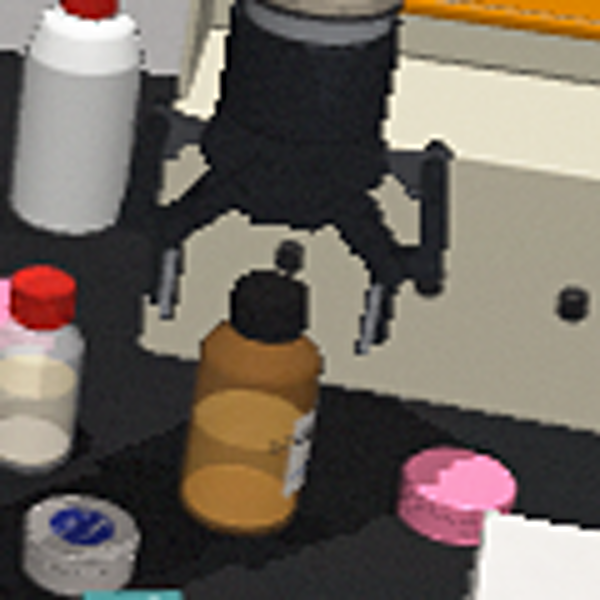

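servo_tool(plan=[0,0,-0.03,0,1,0,0,-0.05,0,1,0,0,-0.05,0,1])

```text
time_s: 4.48
position: [0.5333, -0.3482, 0.0527]
orientation: [-3.141, 0.001, 0.0]
force: [-0.2, -0.3, 0.2]
finger_gap: 0.0856
finger_force: 0.0
```

servo_tool(plan=[0,0,-0.015,0,1,0,0,-0.025,0,1])

```text
time_s: 4.65
position: [0.5337, -0.3484, 0.0494]
orientation: [3.141, -0.0, 0.0]
force: [0.2, 1.3, -0.5]
finger_gap: 0.0854
finger_force: 0.0
```

Run:
```python
from h import *
s=r.sense(); p=s['position']; print(s['time_s'],np.round(p,4),np.round(s['force'],2),s['finger_gap'])
a=r.capture('top')[160:220,380:440,::-1]; a=cv2.resize(a,(360,360),interpolation=cv2.INTER_CUBIC)
b=r.capture('side')[140:240,390:470,::-1]; b=cv2.resize(b,(288,360),interpolation=cv2.INTER_CUBIC)
cv2.imwrite('pics/h7.png',np.hstack([a,b]))
```

```text
4.65 [ 0.5337 -0.3484  0.0494] [ 0.2   1.28 -0.49] 0.08538021872924341
```

View pics/h7.png

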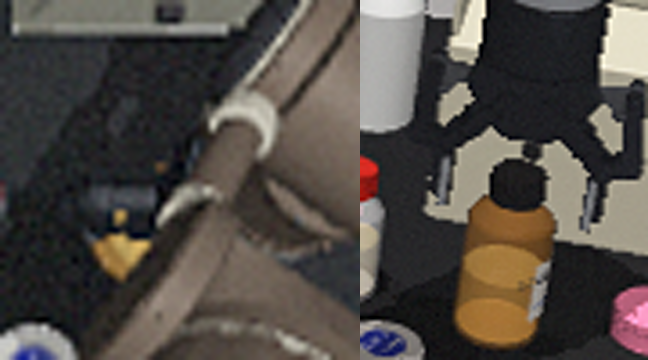

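servo_tool(plan=[0,0,0,0,0.4,0,0,0,0,0.3,0,0,0,0,0.2,0,0,0,0,0.2,0,0,0,0,0.2,0,0,0,0,0.2], force=20)

```text
time_s: 5.25
position: [0.5338, -0.3485, 0.0501]
orientation: [3.141, -0.0, 0.0]
force: [-0.6, -0.2, 5.1]
finger_gap: 0.0557
finger_force: 21.2
```

servo_tool(plan=[0,0,0,0,1,0,0,0,0,1,0,0,0,0,1,0,0,0,0,1,0,0,-0.03,0,1,0,0,-0.06,0,1,0,0,-0.06,0,1])

```text
time_s: 5.83
position: [0.5326, -0.3476, 0.0389]
orientation: [-3.14, 0.002, 0.0]
force: [-1.6, 0.1, -0.3]
finger_gap: 0.0851
finger_force: 0.0
```

servo_tool(plan=[0,0,-0.02,0,1,0,0,-0.04,0,1,0,0,-0.04,0,1])

```text
time_s: 6.08
position: [0.5331, -0.348, 0.0335]
orientation: [-3.141, 0.001, 0.0]
force: [0.1, 0.7, 0.2]
finger_gap: 0.0851
finger_force: 0.0
```

Run:
```python
from h import *
s=r.sense(); p=s['position']; print(s['time_s'],np.round(p,4),np.round(s['force'],2),s['finger_gap'])
a=r.capture('top')[160:220,380:440,::-1]; a=cv2.resize(a,(360,360),interpolation=cv2.INTER_CUBIC)
b=r.capture('side')[140:240,390:470,::-1]; b=cv2.resize(b,(400,500),interpolation=cv2.INTER_CUBIC)
cv2.imwrite('pics/h8.png',np.hstack([cv2.copyMakeBorder(a,0,140,0,0,0),b]))
```

```text
6.0833 [ 0.5331 -0.348   0.0335] [0.13 0.65 0.22] 0.08505226065307371
```

View pics/h8.png

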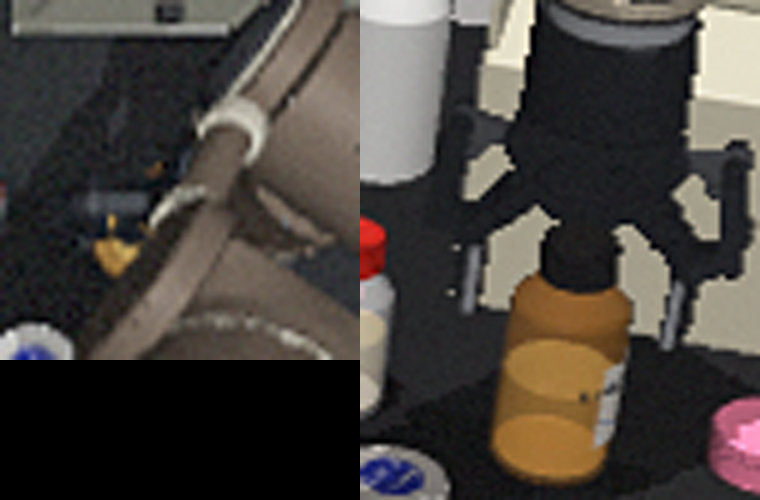

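servo_tool(plan=[0,0,0,0,0.4,0,0,0,0,0.2,0,0,0,0,0.1,0,0,0,0,0.1,0,0,0,0,0.1,0,0,0,0,0.1], force=40)

```text
time_s: 6.68
position: [0.5342, -0.3488, 0.0351]
orientation: [3.141, -0.001, 0.0]
force: [0.2, -0.5, 3.1]
finger_gap: 0.0562
finger_force: 43.0
```

servo_tool(plan=[0,0,0.03,0,0.1,0,0,0.12,0,0.1,0,0,0.3,0,0.1,0,0,0.5,0,0.1,0,0,0.7,0,0.1,0,0,0.88,0,0.1,0,0,0.98,0,0.1,0,0,1,0,0.1])

```text
time_s: 7.35
position: [0.5358, -0.3499, 0.1898]
orientation: [3.137, -0.006, 0.0]
force: [1.2, -1.3, -1.2]
finger_gap: 0.0563
finger_force: 43.2
```

servo_tool(plan=[-0.015,0.08,0,0,0.1,-0.04,0.27,0,0,0.1,-0.07,0.5,0,0,0.1,-0.11,0.75,0,0,0.1,-0.15,1,0,0,0.1])

```text
time_s: 7.77
position: [0.5083, -0.1953, 0.1816]
orientation: [-3.139, 0.005, -0.001]
force: [0.7, -0.2, -1.6]
finger_gap: 0.0562
finger_force: 43.2
```

servo_tool(plan=[-0.04,0.25,0,0,0.1,-0.07,0.5,0,0,0.1,-0.11,0.75,0,0,0.1,-0.15,1,0,0,0.1])

```text
time_s: 8.1
position: [0.4853, -0.0456, 0.182]
orientation: [-3.14, 0.005, -0.0]
force: [0.5, -0.5, -1.5]
finger_gap: 0.0561
finger_force: 43.2
```

servo_tool(plan=[-0.04,0.25,0,0,0.1,-0.07,0.5,0,0,0.1,-0.11,0.75,0,0,0.1,-0.15,1,0,0,0.1])

```text
time_s: 8.43
position: [0.4626, 0.1036, 0.1822]
orientation: [3.141, 0.005, 0.0]
force: [1.1, 0.3, -2.2]
finger_gap: 0.0563
finger_force: 43.2
```

servo_tool(plan=[-0.04,0.25,0,0,0.1,-0.07,0.5,0,0,0.1,-0.11,0.75,0,0,0.1,-0.15,1,0,0,0.1])

```text
time_s: 8.77
position: [0.4401, 0.2529, 0.1821]
orientation: [3.14, 0.005, 0.0]
force: [0.8, -0.5, -1.6]
finger_gap: 0.0562
finger_force: 43.2
```

servo_tool(plan=[0,0.2,0,0,0.1,0,0.38,0,0,0.1,0,0.52,0,0,0.1,0,0.6,0,0,0.1,0,0.6,0,0,0.1,0,0.6,0,0,0.1,0,0.6,0,0,0.1])

```text
time_s: 9.35
position: [0.4426, 0.3401, 0.1833]
orientation: [3.139, 0.002, -0.0]
force: [-0.3, -0.1, -2.6]
finger_gap: 0.0561
finger_force: 43.3
```

servo_tool(plan=[0,0,-0.1,0,0.1,0,0,-0.3,0,0.1,0,0,-0.5,0,0.1,0,0,-0.7,0,0.1,0,0,-0.85,0,0.1,0,0,-0.93,0,0.1,0,0,-0.95,0,0.1,0,0,-0.95,0,0.1,0,0,-0.95,0,0.1])

```text
time_s: 10.1
position: [0.445, 0.342, 0.0433]
orientation: [-3.14, -0.002, -0.001]
force: [0.0, 0.1, -1.4]
finger_gap: 0.0562
finger_force: 43.3
```

```bash
cat >> h.py <<'E'
def save(name,parts):
    ims=[]
    for n,(l,t,rr,b),k in parts: ims.append(cv2.resize(r.capture(n)[t:b,l:rr,::-1],None,fx=k,fy=k,interpolation=cv2.INTER_CUBIC))
    H=max(i.shape[0] for i in ims); ims=[cv2.copyMakeBorder(i,0,H-i.shape[0],0,0,cv2.BORDER_CONSTANT) for i in ims]
    cv2.imwrite(f'pics/{name}.png',np.hstack(ims))
def whitering():
    im=r.capture('top'); hsv=cv2.cvtColor(im,cv2.COLOR_RGB2HSV); return im,hsv
E
python3 - <<'E'
from h import *
s=r.sense(); print(np.round(s['position'],4),np.round(s['force'],2))
save('p1',[('top',(165,190,265,260),6)])
E
```

```text
[0.445  0.342  0.0433] [ 0.01  0.13 -1.37]
```

View pics/p1.png

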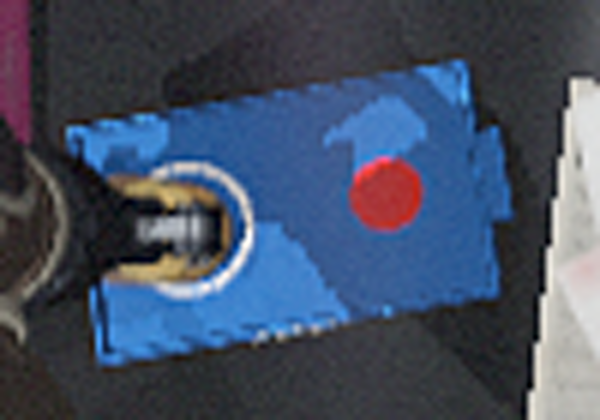

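Run:
```python
from h import *
for q in([.445,.313,.006],[.445,.313,.03],[.445,.313,.085],[.444,.3048,.004],[.444,.3408,.004]): print(proj('top',q).round(2))
im=r.capture('top'); print(im[226:230,196:212].tolist()[1]); print(im[228,196:212].tolist())
```

```text
[204.45 227.91]
[202.16 227.77]
[196.54 227.42]
[207.13 228.18]
[196.16 228.36]
[[123, 127, 133], [168, 173, 182], [113, 116, 127], [46, 48, 53], [34, 33, 34], [8, 12, 25], [155, 127, 78], [65, 70, 101], [28, 75, 141], [2, 49, 113], [204, 194, 178], [111, 148, 198], [50, 111, 189], [56, 115, 189], [71, 136, 211], [61, 123, 191]]
[[127, 131, 141], [165, 169, 176], [110, 115, 123], [49, 55, 60], [33, 35, 39], [13, 9, 21], [157, 126, 79], [66, 69, 94], [23, 65, 126], [50, 82, 126], [255, 244, 233], [114, 147, 199], [53, 128, 204], [67, 131, 206], [67, 131, 205], [67, 133, 207]]
```

servo_tool(plan=[-0.005,-0.015,0,0,0.1,-0.005,-0.015,-0.01,0,0.1,-0.005,-0.015,-0.02,0,0.1,-0.005,-0.015,-0.024,0,0.1,-0.005,-0.015,-0.024,0,0.1])

```text
time_s: 10.62
position: [0.4431, 0.3396, 0.0391]
orientation: [-3.141, -0.0, 0.0]
force: [-0.7, -1.1, 3.0]
finger_gap: 0.0558
finger_force: 43.7
```

servo_tool(plan=[0,0,0,0,0.4,0,0,0,0,0.5,0,0,0,0,0.6,0,0,0,0,0.7,0,0,0.05,0,0.8,0,0,0.25,0,0.8,0,0,0.5,0,0.8,0,0,0.75,0,0.8,0,0,0.95,0,0.8,0,0,1,0,0.8])

```text
time_s: 11.45
position: [0.4465, 0.3419, 0.1955]
orientation: [-3.135, -0.01, 0.0]
force: [1.2, 1.5, -0.2]
finger_gap: 0.0765
finger_force: 0.0
```

servo_tool(plan=[0,-0.25,0,0,0.8,0,-0.5,0,0,0.8,0,-0.75,0,0,0.8,0,-1,0,0,0.8])

```text
time_s: 11.78
position: [0.4421, 0.188, 0.1882]
orientation: [3.141, 0.0, 0.001]
force: [1.6, 0.5, -0.6]
finger_gap: 0.0769
finger_force: 0.0
```

Run:
```python
from h import *
s=r.sense(); print(np.round(s['position'],4))
im=r.capture('top'); 
for q in([.443,.3396,.124],[.443,.3396,.004]): print(proj('top',q).round(1))
b=[d for d in r.recognise('amber_bottle','top')]; print(b)
g=im[205:250,165:212].astype(int)
m=((g[...,0]>g[...,2]+15)&(g.sum(2)>120)); ys,xs=np.nonzero(m); print('amber px',xs.min()+165,xs.max()+166,ys.min()+205,ys.max()+206)
p=[bbox('top',cyl(np.array([(58,4),(58,85)])/1000,.443,.3396))]; print(np.round(p,1))
```

```text
[0.4421 0.188  0.1882]
[183.2 228. ]
[196.5 228.7]
[]
amber px 165 212 205 250
[[178.3 218.8 205.4 237.7]]
```

servo_tool(plan=[0,-0.25,0,0,0.3,0,-0.5,0,0,0.3,0,-0.75,-0.1,0,0.3,0,-1,-0.2,0,0.3])

```text
time_s: 12.22
position: [0.4441, 0.0388, 0.1591]
orientation: [-3.141, -0.004, 0.001]
force: [0.4, -0.8, -0.2]
finger_gap: 0.0553
finger_force: 0.0
```

servo_tool(plan=[0.01,-0.25,-0.1,0,0.3,0.03,-0.5,-0.1,0,0.3,0.05,-0.75,-0.1,0,0.3,0.055,-1,-0.1,0,0.3])

```text
time_s: 12.55
position: [0.4513, -0.1116, 0.1429]
orientation: [-3.141, -0.0, 0.0]
force: [0.4, -0.0, 0.0]
finger_gap: 0.0555
finger_force: 0.0
```

servo_tool(plan=[0,-0.2,0,0,0.3,0,-0.4,0,0,0.3,0,-0.49,0,0,0.3,0,-0.49,-0.2,0,0.3,0,-0.49,-0.4,0,0.3,0,-0.49,-0.55,0,0.3,0,-0.49,-0.6,0,0.3,0,-0.49,-0.6,0,0.3,0,-0.49,-0.6,0,0.3])

```text
time_s: 13.3
position: [0.4516, -0.1838, 0.0535]
orientation: [-3.141, 0.0, 0.001]
force: [0.8, -0.1, 0.9]
finger_gap: 0.0554
finger_force: 0.0
```

Run:
```python
from h import *
from scipy.optimize import minimize
s=r.sense(); p=np.array(s['position']); print(np.round(p,4),s['finger_gap'])
im=r.capture('top'); 
for t in('amber_bottle','blue_tray'): print([(round(d['score'],2),np.round(d['rect'],1).tolist()) for d in r.recognise(t,'top')])
g=im[210:246,170:212].astype(int)
m=((g[...,0]>g[...,2]+25)); ys,xs=np.nonzero(m); print('amber px',xs.min()+170,xs.max()+171,ys.min()+210,ys.max()+211)
print('white',blobs(im,(im.min(2)>130),(180,210,212,242)))
print('pred',bbox('top',cyl(np.array([(58,4),(58,85)])/1000,.443,.3396)).round(1))
save('s1',[('side',(310,170,410,270),6)])
for z in (.013,.03): print(proj('side',p+[0,.03,z]).round(1),proj('side',p+[0,-.03,z]).round(1))
```

```text
[ 0.4516 -0.1838  0.0535] 0.05537997383186361
[(0.68, [176.5, 216.0, 208.2, 239.1])]
[(0.67, [175.5, 202.9, 252.0, 248.4])]
amber px 180 204 220 238
white [(81, [199.2, 227.1], [189, 217, 18, 23])]
pred [178.3 218.8 205.4 237.7]
[342.7 209.9] [367.4 214.6]
[343.1 203.8] [367.9 208.5]
```

View pics/s1.png

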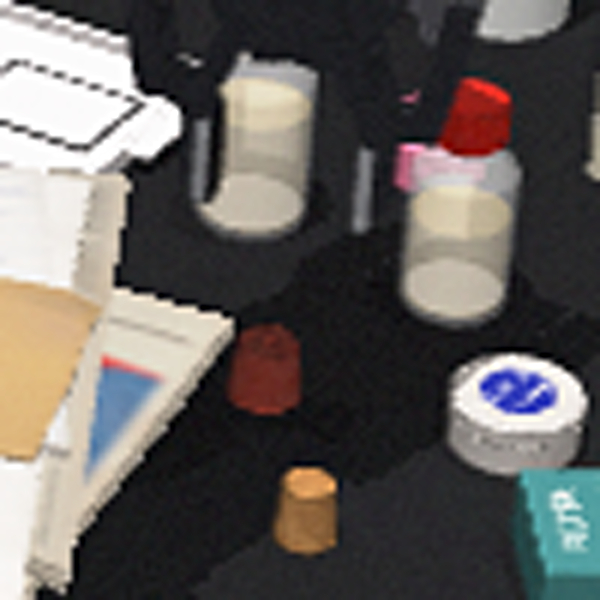

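The tips show at side px (343,204) and (370,209), so they sit 30 mm above the TCP reading. That puts the real tool about 24 mm higher than the reading, so I'll go lower while watching force.

servo_tool(plan=[0,0,-0.1,0,0.3,0,0,-0.25,0,0.3,0,0,-0.34,0,0.3,0,0,-0.36,0,0.3,0,0,-0.36,0,0.3])

```text
time_s: 13.92
position: [0.4508, -0.1839, -0.0007]
orientation: [-3.141, 0.001, 0.0]
force: [-0.4, -0.5, -0.5]
finger_gap: 0.0556
finger_force: 0.0
```

servo_tool(plan=[0,0,-0.03,0,0.3,0,0,-0.06,0,0.3,0,0,-0.07,0,0.3,0,0,-0.07,0,0.3])

```text
time_s: 14.25
position: [0.4512, -0.1841, -0.011]
orientation: [3.141, -0.0, 0.0]
force: [0.7, 0.1, -0.8]
finger_gap: 0.0557
finger_force: 0.0
```

Run:
```python
from h import *
s=r.sense(); p=np.array(s['position']); print(np.round(p,4),s['finger_gap'],s['force'])
im=r.capture('side')
for z in (.0,.03): print(proj('side',p+[0,.03,z]).round(1),proj('side',p+[0,-.03,z]).round(1))
g=cv2.cvtColor(im,cv2.COLOR_RGB2GRAY)
print(g[205:248,338:350]); print(g[210:252,362:378])
```

```text
[ 0.4512 -0.1841 -0.011 ] 0.0556560358264014 [ 0.67975915  0.13603866 -0.81218358]
[341.1 236.6] [365.  241.6]
[341.7 226.5] [365.9 231.4]
[[ 27  29  28  29  30  32  30  27  36 108 199 188]
 [ 28  26  27  28  25  31  26  24  72 164 196 193]
 [ 34  26  30  33  26  34  55  29  85 178 199 197]
 [ 32  26  33  24  30  29  26  33  76 105 110 113]
 [ 31  24  28  29  30  30  31  34  48  69  58  79]
 [ 31  29  34  33  33  30  35  49  38  36  31  35]
 [ 29  24  28  28  27  28  24  27  34  38  45  35]
 [ 29  33  30  29  28  28  21  26  37  43  45  40]
 [ 35  30  28  26  28  23  22  24  41  36  39  39]
 [ 38  27  36  68  87  60  17  28  38  41  40  38]
 [ 36  26  61 126 109  42  19  22  39  35  40  39]
 [ 37  27  58 124 113  15  14  27  39  38  39  40]
 [ 32  25  59 126 114  18  21  27  41  36  36  37]
 [ 32  29  61 125 114  14  21  28  40  40  35  36]
 [ 30  31  70 125 115  15  20  28  41  38  37  41]
 [ 26  31  71 119  90  13  19  24  37  36  38  41]
 [ 16  30  73 121  89  12  13  18  31  32  37  37]
 [ 13  26  71 120  91  10 103 222 196  18  12  22]
 [210  22  67 120  89   3 103 225 219 214 1
[... 3347 characters left out ...]
  17  21  25  23  24  25  21]
 [ 28  26  19  18  17  20  17  22  20  17  24  25  21  25  23  23]
 [ 23  26  16  29  24  14  23  22  18  21  23  28  21  23  20  27]
 [ 27  20  25  21  24  28  19  27  24  22  27  28  24  25  30  23]
 [ 24  24  20  24  25  28  25  26  28  27  24  25  27  27  24  23]
 [ 20  22  24  27  27  23  20  26  20  28  22  25  25  21  26  42]
 [ 16  15  17  18  21  30  28  27  24  23  27  22  22  27  40  39]
 [162 116  40  21  25  23  23  24  24  19  25  27  29  41  39  41]
 [160 158 138  62  17  22  24  21  24  25  23  23  38  40  43  38]
 [166 166 166 165  12  26  42  37  27  32  40  40  40  41  41  40]
 [171 164 173 169  33  43  41  41  41  38  36  38  39  42  38  42]]
```

servo_tool(plan=[0,0,-0.04,0,0.3,0,0,-0.067,0,0.3,0,0,-0.067,0,0.3,0,0,-0.067,0,0,0,0,-0.067,0,-0.3,0,0,-0.067,0,-0.5,0,0,-0.067,0,-0.5,0,0,-0.067,0,-0.5,0,0,-0.067,0,-0.5], force=25)

```text
time_s: 15.05
position: [0.4513, -0.1842, -0.0211]
orientation: [3.141, -0.0, 0.0]
force: [0.7, -0.1, 0.0]
finger_gap: 0.0245
finger_force: 24.4
```

servo_tool(plan=[0,0,0.05,0,-0.5,0,0,0.2,0,-0.5,0,0,0.4,0,-0.5,0,0.1,0.6,0,-0.5,0,0.3,0.7,0,-0.5,0,0.55,0.7,0,-0.5,0.02,0.8,0.7,0,-0.5,0.037,1,0.7,0,-0.5])

```text
time_s: 15.72
position: [0.4567, -0.0322, 0.085]
orientation: [-3.141, -0.002, -0.0]
force: [0.2, 0.4, -0.6]
finger_gap: 0.0246
finger_force: 24.5
```

servo_tool(plan=[0.01,0.25,0,0,-0.5,0.02,0.5,0,0,-0.5,0.03,0.75,0,0,-0.5,0.037,1,0,0,-0.5])

```text
time_s: 16.05
position: [0.4621, 0.1177, 0.0845]
orientation: [-3.141, -0.001, -0.0]
force: [1.1, -0.4, 0.0]
finger_gap: 0.0247
finger_force: 24.5
```

servo_tool(plan=[0,0.25,0,0,-0.5,0,0.5,0,0,-0.5,0,0.68,0,0,-0.5,0,0.77,0,0,-0.5,0,0.77,-0.1,0,-0.5,0,0.77,-0.3,0,-0.5,0,0.77,-0.5,0,-0.5,0,0.77,-0.6,0,-0.5,0,0.77,-0.62,0,-0.5,0,0.77,-0.62,0,-0.5])

```text
time_s: 16.88
position: [0.461, 0.2304, -0.0102]
orientation: [3.14, 0.003, -0.0]
force: [0.6, -0.7, 0.1]
finger_gap: 0.0247
finger_force: 24.5
```

Run:
```python
from h import *
s=r.sense(); p=np.array(s['position']); print(np.round(p,4),s['finger_gap'],np.round(s['force'],1))
print(proj('top',[.462,.2316,.004]))
save('p2',[('top',(195,195,255,250),7),('side',(315,215,375,265),5)])
```

```text
[ 0.461   0.2304 -0.0102] 0.02469945782292247 [ 0.6 -0.7  0.1]
[229.45442916 222.38594309]
```

servo_tool(plan=[0,0,-0.02,0,-0.5,0,0,-0.036,0,-0.5,0,0,-0.036,0,-0.5,0,0,-0.036,0,-0.5])

```text
time_s: 17.32
position: [0.4625, 0.2315, -0.0141]
orientation: [-3.141, -0.001, 0.0]
force: [-0.4, 0.2, -0.4]
finger_gap: 0.025
finger_force: 24.5
```

servo_tool(plan=[0,0,-0.01,0,-0.5,0,0,-0.02,0,-0.5,0,0,-0.02,0,-0.5])

```text
time_s: 17.57
position: [0.4626, 0.2316, -0.0171]
orientation: [-3.141, -0.0, 0.0]
force: [-0.2, -0.9, 3.1]
finger_gap: 0.0246
finger_force: 25.0
```

servo_tool(plan=[0,0,0,0,-0.2,0,0,0,0,0,0,0,0,0,0.1,0,0,0.03,0,0.1,0,0,0.2,0,0.1,0,0,0.45,0,0.1,0,0,0.7,0,0.1,0,0,0.95,0,0.1,0,-0.2,1,0,0.6,0,-0.45,1,0,0.6,0,-0.72,1,0,0.6,0,-1,1,0,0.6])

```text
time_s: 18.57
position: [0.4623, 0.0808, 0.1334]
orientation: [-3.141, -0.002, 0.002]
force: [0.5, 0.2, -0.7]
finger_gap: 0.0683
finger_force: 0.0
```

servo_tool(plan=[0.02,-0.25,0,0,0.6,0.04,-0.5,0,0,0.6,0.06,-0.75,0,0,0.6,0.08,-1,0,0,0.6])

```text
time_s: 18.9
position: [0.4739, -0.07, 0.1328]
orientation: [3.142, -0.001, 0.0]
force: [1.3, 0.2, 0.2]
finger_gap: 0.0683
finger_force: 0.0
```

servo_tool(plan=[0.1,-0.25,0,0,0.6,0.2,-0.5,0,0,0.6,0.3,-0.75,0,0,0.6,0.4,-1,0,0,0.6])

```text
time_s: 19.23
position: [0.5344, -0.2203, 0.1326]
orientation: [-3.142, -0.0, -0.0]
force: [0.5, 0.7, 0.2]
finger_gap: 0.0685
finger_force: 0.0
```

servo_tool(plan=[0.05,-0.1,0,0,0.6,0.08,-0.167,-0.02,0,0.6,0.08,-0.167,-0.06,0,0.6,0.08,-0.167,-0.1,0,0.6,0.08,-0.167,-0.1,0,0.6])

```text
time_s: 19.65
position: [0.5438, -0.2408, 0.1149]
orientation: [-3.138, 0.005, 0.001]
force: [-0.6, -0.1, -0.4]
finger_gap: 0.0684
finger_force: 0.0
```

Run:
```python
from h import *
s=r.sense(); p=np.array(s['position']); print(np.round(p,4),s['finger_gap'],np.round(s['force'],1))
im=r.capture('top'); hsv=cv2.cvtColor(im,cv2.COLOR_RGB2HSV); H,S,V=[hsv[...,i].astype(int) for i in range(3)]
red=((H<8)|(H>170))&(S>120)&(V>50)
print('spot+stopper',blobs(im,red,(205,200,255,245)))
bright=red&(V>170); dark=red&(V<=170); print(blobs(im,bright,(205,200,255,245)),blobs(im,dark,(205,200,255,245)))
print('pred stopper bbox',bbox('top',cyl(np.array([(30,4),(27,30)])/1000,.462,.2316)).round(1))
for t in('red_stopper','amber_bottle'): print(t,[(round(d['score'],2),np.round(d['rect'],1).tolist()) for d in r.recognise(t,'top')])
print(V[216:230,217:236]); print(S[216:230,217:236])
```

```text
[ 0.5438 -0.2408  0.1149] 0.0683583273925861 [-0.6 -0.1 -0.4]
spot+stopper [(53, [228.8, 222.2], [223, 217, 12, 11]), (4, [230.0, 221.5], [230, 220, 1, 4])]
[(44, [228.3, 222.3], [223, 217, 12, 11]), (4, [230.0, 221.5], [230, 220, 1, 4])] [(5, [231.8, 218.6], [230, 218, 4, 3])]
pred stopper bbox [223.3 217.9 234.  226.9]
red_stopper []
amber_bottle [(0.74, [177.0, 215.3, 204.8, 239.4])]
[[200 200 200 198 199 201 200 202 206 213 183 228 232 198 205 197 214 211
  208]
 [201 199 199 199 199 203 202 210 178 224 232 234 200 185 207 177 184 215
  209]
 [202 204 197 200 197 203 206 179 230 233 224 184 115 101 128 157 190 182
  213]
 [201 201 199 196 199 204 194 201 226 194 194 179 174 120  65  97 151 195
  222]
 [200 199 199 200 203 210 189 202 195 184 146 164 193 182  68  70 109 189
  203]
 [199 199 203 202 205 212 195 199 190 149  79 107 199 201 106  80  78 252
  179]
 [201 201 201 201 201 213 223 200 186 160  61  76 200 203 114  77  61 255
  173]
 [203 203 201 200 207 215 196 201 182 184 162 166 199 197  82  75 107 255
  187]
 [200 199 203 202 204 208 174 238 194 183 191 196 202 132  79 
[... 859 characters left out ...]
 131 114 110  74 112 118 123  99  61  85 209
   98]
 [160 160 161 162 170 187 161 126 122 112  50 134 117 129 105  70  67 213
   84]
 [161 158 162 163 156 180 128 150 119 115 110 114 119 126  90  78 124 219
   91]
 [159 164 160 163 155 185 101 183 139 107 108 113 115 116  81  52 192 183
  116]
 [167 158 153 162 163 170  93 150 172 137  93 102 105  75  64 172 216 109
  174]
 [162 162 161 159 156 165 181 106 165 192 170 169 148 156 192 210 160 121
  184]
 [156 158 169 163 159 158 167 186  93 145 167 196 201 213 148  99  88 181
  179]
 [164 165 163 160 158 167 159 174 183  96  90  96 102 104  93 187 195 177
  176]
 [163 160 151 156 164 158 153 161 165 172 180 189 187 194 179 172 167 169
  170]]
```

servo_tool(plan=[0,0,-0.1,0,0.7,0,0,-0.25,0,0.7,0,0,-0.4,0,0.7,0,0,-0.55,0,0.7,0,0,-0.62,0,0.7,0,0,-0.62,0,0.7])

```text
time_s: 20.3
position: [0.5437, -0.2412, 0.0217]
orientation: [-3.139, 0.005, 0.001]
force: [-1.0, 0.6, -0.1]
finger_gap: 0.0724
finger_force: 0.0
```

servo_tool(plan=[0,0,-0.05,0,0.7,0,0,-0.093,0,0.7,0,0,-0.093,0,0.7])

```text
time_s: 20.55
position: [0.5463, -0.2432, 0.0103]
orientation: [3.142, -0.0, 0.0]
force: [0.4, 0.5, 0.2]
finger_gap: 0.0725
finger_force: 0.0
```

servo_tool(plan=[0,0,0,0,0.3,0,0,0,0,0.1,0,0,0,0,-0.1,0,0,0,0,-0.15,0,0,0,0,-0.15,0,0,0,0,-0.15,0,0,0,0,-0.15], force=40)

```text
time_s: 21.13
position: [0.5471, -0.2435, 0.0116]
orientation: [3.141, -0.002, -0.0]
force: [-0.8, 1.9, 5.2]
finger_gap: 0.0439
finger_force: 41.1
```

servo_tool(plan=[0,0,0.03,0,-0.15,0,0,0.12,0,-0.15,0,0,0.3,0,-0.15,0,0,0.5,0,-0.15,0,0,0.7,0,-0.15,0,0,0.84,0,-0.15,0,0,0.9,0,-0.15])

```text
time_s: 21.72
position: [0.5485, -0.2448, 0.1502]
orientation: [3.138, -0.006, 0.0]
force: [-0.2, -0.5, -0.7]
finger_gap: 0.0441
finger_force: 41.0
```

servo_tool(plan=[0.05,0.1,0,0,-0.15,0.11,0.3,0,0,-0.15,0.19,0.53,0,0,-0.15,0.27,0.76,0,0,-0.15,0.36,1,0,0,-0.15])

```text
time_s: 22.13
position: [0.5993, -0.0923, 0.1446]
orientation: [3.142, 0.002, -0.001]
force: [-0.1, -0.4, -1.7]
finger_gap: 0.0436
finger_force: 41.0
```

servo_tool(plan=[0.09,0.25,0,0,-0.15,0.18,0.5,0,0,-0.15,0.27,0.75,0,0,-0.15,0.36,1,0,0,-0.15])

```text
time_s: 22.47
position: [0.6536, 0.0583, 0.1444]
orientation: [3.141, 0.002, 0.0]
force: [-0.2, -0.3, -0.9]
finger_gap: 0.0441
finger_force: 41.0
```

servo_tool(plan=[0.03,0.08,0,0,-0.15,0.053,0.13,0,0,-0.15,0.053,0.13,0,0,-0.15,0.053,0.13,-0.15,0,-0.15,0.053,0.13,-0.35,0,-0.15,0.053,0.13,-0.55,0,-0.15,0.053,0.13,-0.72,0,-0.15,0.053,0.13,-0.82,0,-0.15,0.053,0.13,-0.85,0,-0.15,0.053,0.13,-0.85,0,-0.15,0.053,0.13,-0.85,0,-0.15])

```text
time_s: 23.38
position: [0.6628, 0.075, 0.0186]
orientation: [3.141, -0.001, -0.001]
force: [-0.4, 1.4, -1.5]
finger_gap: 0.0439
finger_force: 41.3
```

Run:
```python
from h import *
s=r.sense(); p=np.array(s['position']); print(np.round(p,4),s['finger_gap'],np.round(s['force'],1))
im=r.capture('side'); g=cv2.cvtColor(im,cv2.COLOR_RGB2GRAY)
# ring in side vs prediction
P=[.6622,.0761]
print('ring pred',bbox('side',cyl([(.06,.004)],*P)).round(1),'bottle base pred',bbox('side',cyl([(.046,.0),(.046,.06)],p[0],p[1],.0075)).round(1))
save('p3',[('side',(240,120,360,220),6)])
```

```text
[0.6628 0.075  0.0186] 0.043921781599322515 [-0.4  1.4 -1.5]
ring pred [273.8 171.5 294.6 181.5] bottle base pred [276.3 153.1 292.6 179.2]
```

servo_tool(plan=[0,0.005,-0.012,0,-0.15,0,0.005,-0.025,0,-0.15,0,0.005,-0.025,0,-0.15])

```text
time_s: 23.73
position: [0.6632, 0.077, 0.0154]
orientation: [3.141, -0.002, 0.0]
force: [-0.5, -0.1, 2.6]
finger_gap: 0.0439
finger_force: 41.6
```

servo_tool(plan=[0,0,0,0,0.1,0,0,0,0,0.25,0,0,0,0,0.4,0,0,0,0,0.5,0,0,0.05,0,0.5,0,0,0.25,0,0.5,0,0,0.5,0,0.5,0,0,0.75,0,0.5,0,0,0.97,0,0.5,0,0,1,0,0.5])

```text
time_s: 24.57
position: [0.6676, 0.0773, 0.1736]
orientation: [-3.141, -0.015, 0.0]
force: [0.6, -0.0, 1.7]
finger_gap: 0.0638
finger_force: 0.0
```

servo_tool(plan=[-0.25,-0.25,0,0,0.5,-0.45,-0.45,0,0,0.5,-0.65,-0.65,0,0,0.5,-0.85,-0.85,0,0,0.5,-1,-1,0,0,0.5,-1,-1,0,0,0.5])

```text
time_s: 25.07
position: [0.5063, -0.0763, 0.1633]
orientation: [3.14, 0.006, -0.003]
force: [0.0, 0.8, -0.1]
finger_gap: 0.0642
finger_force: 0.0
```

```bash
cat > fit.py <<'E'
from h import *
from scipy.optimize import minimize
im=cv2.imread('pics/top0.png')[:,:,::-1].astype(int)[228:268,380:422]
print('carton top-face mask')
hsv=cv2.cvtColor(im.astype(np.uint8),cv2.COLOR_RGB2HSV).astype(int)
m=((hsv[...,1]>90)&(hsv[...,0]>75)&(hsv[...,0]<105)&(hsv[...,2]>60))
print('\n'.join(''.join('#' if v else '.' for v in row) for row in m))
E
python3 - <<'E'
from h import *
import runpy
s=r.sense(); p=np.array(s['position']); print(np.round(p,4))
im=r.capture('top'); hsv=cv2.cvtColor(im,cv2.COLOR_RGB2HSV); H,S,V=[hsv[...,i].astype(int) for i in range(3)]
red=((H<8)|(H>170))&(S>120)&(V>50)
print('rcap',blobs(im,red,(255,135,300,180)),proj('top',[.6632,.077,.104]).round(2))
# capture dark ring portion
print(cv2.cvtColor(im,cv2.COLOR_RGB2GRAY)[150:175,262:290])
runpy.run_path('fit.py')
E
```

```text
[ 0.5063 -0.0763  0.1633]
rcap [(70, [271.3, 156.5], [267, 152, 10, 10])] [272.4  155.57]
[[217 151 244 240 238 235 235 238 239 238 239 236 233 229 231 230 230 229
  229 228 230 230 230 232 232 232 235 236]
 [241 165 243 240 238 239 241 244 213 199 196 211 236 236 236 235 233 234
  234 233 230 231 231 233 233 233 233 234]
 [232 200 241 239 239 244 213 207 157 133 126 165 198 213 215 204 216 214
  212 212 234 232 232 231 234 233 234 235]
 [184 231 241 239 243 212 155 122 128 133 135 133 137 164 167 164 168 179
  197 195 211 235 233 233 232 233 234 233]
 [141 242 241 240 250 157 117 122 129 136 136 137 135 132 143 169 144 122
  152 182 199 212 234 234 234 233 236 236]
 [160 242 241 242 231 133 125 133 133 138 138 140 144 143 131 194 181 171
  129 122 163 197 238 236 233 234 236 235]
 [171 241 240 244 208 126 124 130 137 137 143 140 145 145 121 171 198 202
  188 151 103 163 241 236 233 234 234 234]
 [223 242 240 243 208 124 125 127 137 135 142 143 142 147 111 147 216 205
  191 199 125  96 221 239 234 234 233 234]
 [243 241 238 243 220 123 127 134 133 141 143 141 147 148  98 176 221 216

[... 2956 characters left out ...]
............
.............####...###..####.............
.............####...###..####.............
.............##############...............
..............#######.###.................
..............#######.....................
..............#.###.......................
................#.........................
..........................................
..........................................
..........................................
..........................................
..........................................
..........................................
..........................................
..........................................
..........................................
```

servo_tool(plan=[-0.25,-0.2,0,0.018,0.6,-0.45,-0.42,0,0.036,0.6,-0.65,-0.65,0,0.054,0.6,-0.8,-0.85,0,0.054,0.6,-0.9,-1,0,0.054,0.6,-0.9,-1,0,0.054,0.6])

```text
time_s: 25.62
position: [0.3748, -0.2279, 0.1648]
orientation: [3.138, 0.002, 0.334]
force: [0.2, 0.7, -0.2]
finger_gap: 0.0682
finger_force: 0.0
```

servo_tool(plan=[0,-0.2,-0.1,0,0.6,0,-0.4,-0.25,0,0.6,0,-0.6,-0.4,0,0.6,0,-0.68,-0.5,0,0.6,0,-0.68,-0.5,0,0.6,0,-0.68,-0.5,0,0.6,0,-0.68,-0.5,0,0.6])

```text
time_s: 26.2
position: [0.3782, -0.3244, 0.0896]
orientation: [-3.141, -0.001, 0.34]
force: [0.5, 0.2, 0.8]
finger_gap: 0.0684
finger_force: 0.0
```

servo_tool(plan=[-0.027,0,-0.1,0,0.6,-0.027,0,-0.25,0,0.6,-0.027,0,-0.4,0,0.6,-0.027,0,-0.53,0,0.6,-0.027,0,-0.63,0,0.6,-0.027,0,-0.69,0,0.6,-0.027,0,-0.69,0,0.6])

```text
time_s: 26.78
position: [0.373, -0.3234, -0.015]
orientation: [-3.14, 0.001, 0.341]
force: [-0.7, 0.3, -0.1]
finger_gap: 0.0685
finger_force: 0.0
```

servo_tool(plan=[0,0,-0.03,0,0.6,0,0,-0.05,0,0.6,0,0,-0.05,0,0.3,0,0,-0.05,0,0.1,0,0,-0.05,0,-0.1,0,0,-0.05,0,-0.15,0,0,-0.05,0,-0.15,0,0,-0.05,0,-0.15,0,0,-0.05,0,-0.15], force=25)

```text
time_s: 27.53
position: [0.3737, -0.3257, -0.021]
orientation: [3.14, -0.001, 0.339]
force: [-0.2, 0.9, 6.0]
finger_gap: 0.0447
finger_force: 27.4
```

servo_tool(plan=[0,0,0.05,0,-0.15,0,0,0.2,0,-0.15,0,0,0.42,0,-0.15,0,0,0.65,0,-0.15,0,0,0.87,0,-0.15,0,0.05,0.98,0.015,-0.15,0.1,0.2,1,0.033,-0.15,0.28,0.4,1,0.052,-0.15,0.46,0.6,1,0.07,-0.15,0.63,0.8,1,0.088,-0.15,0.8,1,1,0.105,-0.15])

```text
time_s: 28.45
position: [0.4935, -0.1736, 0.1283]
orientation: [-3.141, 0.0, 1.004]
force: [0.6, -0.6, -0.8]
finger_gap: 0.0446
finger_force: 26.6
```

servo_tool(plan=[0.18,0.2,0,0.018,-0.15,0.36,0.4,0,0.036,-0.15,0.54,0.6,0,0.053,-0.15,0.72,0.78,0,0.053,-0.15,0.88,0.91,0,0.053,-0.15,0.95,0.967,0,0.053,-0.15,0.95,0.967,0,0.053,-0.15,0.95,0.967,0,0.053,-0.15])

```text
time_s: 29.12
position: [0.635, -0.0295, 0.1275]
orientation: [-3.14, 0.001, 1.334]
force: [-0.7, 1.1, -0.8]
finger_gap: 0.0444
finger_force: 26.6
```

servo_tool(plan=[0.005,-0.01,-0.1,0,-0.15,0.005,-0.01,-0.3,0,-0.15,0.005,-0.01,-0.5,0,-0.15,0.005,-0.01,-0.7,0,-0.15,0.005,-0.01,-0.83,0,-0.15,0.005,-0.01,-0.91,0,-0.15,0.005,-0.01,-0.93,0,-0.15,0.005,-0.01,-0.93,0,-0.15,0.005,-0.01,-0.93,0,-0.15])

```text
time_s: 29.87
position: [0.6373, -0.0322, -0.01]
orientation: [3.14, -0.0, 1.332]
force: [1.0, -0.2, -0.3]
finger_gap: 0.0443
finger_force: 26.6
```

Run:
```python
from h import *
s=r.sense(); p=np.array(s['position']); print(np.round(p,4),np.round(s['orientation'],3),np.round(s['force'],1))
for n,k in (('side',6),):
    im=r.capture(n).copy()
    big=cv2.resize(im[140:230,270:380,::-1],None,fx=6,fy=6,interpolation=cv2.INTER_CUBIC)
    f=lambda P:np.round((hull(n,P)-[270,140])*6*16).astype(int)
    yaw=np.radians(-13.7)
    cv2.polylines(big,[f(boxp(.045,.062,.03,p[0],p[1],yaw,p[2]+.0213))],True,(0,0,255),1,cv2.LINE_AA,4)
    cv2.polylines(big,[f(boxp(.057,.074,.0,.636,-.031,yaw,.004))],True,(255,0,255),1,cv2.LINE_AA,4)
    cv2.polylines(big,[f(cyl([(.06,.004)],.6622,.0761))],True,(255,0,255),1,cv2.LINE_AA,4)
    cv2.imwrite('pics/p4.png',big)
```

```text
[ 0.6373 -0.0322 -0.01  ] [ 3.14  -0.     1.332] [ 1.  -0.2 -0.3]
```

View pics/p4.png

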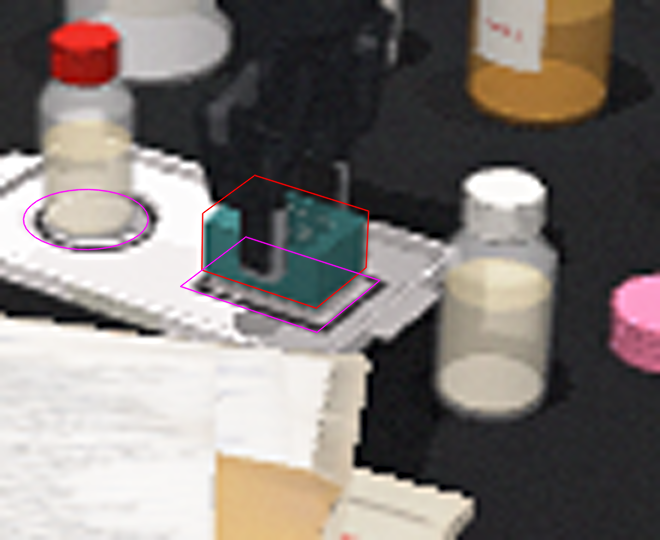

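The overlay shows the carton (edges 203 to 366, bottom corner (318,300)) where the TCP says. The real marks (ring centre (96,217), rectangle corners (322,325) and (383,283)) lie about 1 px right of my prediction, so I'll correct 2 mm toward -y.

servo_tool(plan=[0,-0.01,-0.02,0,-0.15,0,-0.013,-0.035,0,-0.15,0,-0.013,-0.045,0,-0.15,0,-0.013,-0.045,0,-0.15,0,-0.013,-0.045,0,-0.15])

```text
time_s: 30.33
position: [0.6373, -0.0337, -0.0169]
orientation: [3.14, 0.0, 1.332]
force: [0.3, -0.9, 3.8]
finger_gap: 0.0445
finger_force: 27.2
```

servo_tool(plan=[0,0,0,0,0.1,0,0,0,0,0.25,0,0,0,0,0.35,0,0,0,0,0.35,0,0,0.05,0,0.35,0,0,0.25,0,0.35,0,0,0.5,0,0.35,0,0,0.75,0,0.35,0,0,0.97,0,0.35,0,0,1,0,0.35])

```text
time_s: 31.17
position: [0.642, -0.034, 0.1407]
orientation: [3.128, -0.002, 1.332]
force: [1.0, -0.6, 1.0]
finger_gap: 0.0575
finger_force: 0.0
```

servo_tool(plan=[-0.2,-0.2,0,-0.018,0.7,-0.4,-0.4,0,-0.036,0.7,-0.6,-0.6,0,-0.054,0.7,-0.8,-0.8,0,-0.07,0.7,-0.9,-1,0,-0.09,0.7,-0.9,-1,0,-0.105,0.7])

```text
time_s: 31.67
position: [0.4975, -0.1878, 0.1318]
orientation: [3.141, 0.003, 0.662]
force: [0.0, 0.2, -0.5]
finger_gap: 0.0727
finger_force: 0.0
```

```bash
cat > chk.py <<'E'
from h import *
from scipy.optimize import minimize
s=r.sense(); p=np.array(s['position']); print(s['time_s'],np.round(p,4),round(s['orientation'][2],3))
T=r.capture('top'); Sd=r.capture('side')
def mask(im,lo,hi,box,V0=50,S0=80):
    hsv=cv2.cvtColor(im,cv2.COLOR_RGB2HSV); H,S,V=[hsv[...,i].astype(int) for i in range(3)]
    m=(H>=lo)&(H<=hi)&(S>S0)&(V>V0); z=np.zeros(m.shape,np.uint8); l,t,rr,b=box; z[t:b,l:rr]=m[t:b,l:rr]; return z
def render(n,P,k=4):
    h=hull(n,P); q=np.zeros((400,640),np.uint8); cv2.fillConvexPoly(q,np.round((h-.5)*16).astype(int),255,cv2.LINE_AA,4); return q/255.
def sil(n,m,mk,x0,d=.006):
    x0=np.array(x0,float); sx=np.vstack([x0,x0+np.diag([d]*2+[.1]*(len(x0)-2))])
    o=minimize(lambda q:np.abs(render(n,mk(q))-m).sum(),x0,method='Nelder-Mead',options={'initial_simplex':sx}); return o.x.round(4),round(o.fun,1),int(m.sum())
E
python3 - <<'E'
from chk import *
# tin: bright
for n,im,box in(('top',T,(370,205,400,240)),('side',Sd,(380,222,413,257))):
    v=(im.max(2)>(95 if n=='top' else 75)).astype(np.uint8); z=np.zeros_like(v); l,t,rr,b=box; z[t:b,l:rr]=v[t:b,l:rr]
    nn,lab,st,ce=cv2.connectedComponentsWithStats(z); i=1+np.argmax(st[1:,4]); z=(lab==i).astype(np.uint8)
    print('tin',n,st[i],sil(n,z,lambda q:cyl([(.054,0),(.054,.024)],*q),[.455,-.286]))
print('carton top',sil('top',mask(T,75,105,(285,150,335,190)),lambda q:boxp(.045,.062,.03,q[0],q[1],q[2],.004),[.637,-.034,-.24]))
print('carton side',sil('side',cv2.morphologyEx(mask(Sd,75,105,(290,160,345,200),30,60),cv2.MORPH_CLOSE,np.ones((5,5))),lambda q:boxp(.045,.062,.03,q[0],q[1],q[2],.004),[.637,-.034,-.24]))
E
```

```text
31.6667 [ 0.4975 -0.1878  0.1318] 0.662
tin top [370 205  30  35 548] (array([ 0.4555, -0.2962]), np.float64(381.6), 548)
tin side [385 229  23  21 398] (array([ 0.456 , -0.2864]), np.float64(80.5), 398)
carton top (array([ 0.636 , -0.0299, -0.2509]), np.float64(154.0), 176)
carton side (array([ 0.6319, -0.0352, -0.0113]), np.float64(76.3), 408)
```

servo_tool(plan=[-0.1,-0.2,0,-0.019,0.7,-0.2,-0.4,0,-0.038,0.7,-0.3,-0.65,0,-0.057,0.7,-0.3,-0.65,-0.1,-0.076,0.7,-0.3,-0.65,-0.3,-0.095,0.7,-0.3,-0.65,-0.45,-0.107,0.7,-0.3,-0.65,-0.5,-0.107,0.7,-0.3,-0.65,-0.5,-0.107,0.7,-0.3,-0.65,-0.5,-0.107,0.7])

```text
time_s: 32.52
position: [0.457, -0.2804, 0.057]
orientation: [-3.141, 0.0, 0.004]
force: [0.4, 0.7, 0.8]
finger_gap: 0.0725
finger_force: 0.0
```

Run:
```python
from chk import *
g=cv2.cvtColor(T,cv2.COLOR_RGB2GRAY)
print('carton top',sil('top',mask(T,75,105,(285,150,335,190)),lambda q:boxp(.045,.062,.03,q[0],q[1],q[2],.004),[.637,-.034,-.24]))
m=mask(T,75,105,(290,150,330,188)); print('\n'.join(''.join('#' if m[y,x] else ('o' if g[y,x]<150 else '.') for x in range(288,332)) for y in range(150,188)))
print(render('top',boxp(.045,.062,.03,.6373,-.0337,-.239,.004)).sum(), bbox('top',boxp(.045,.062,.03,.6373,-.0337,-.239,.004)).round(1),bbox('top',boxp(.057,.074,0,.636,-.031,-.239,.004)).round(1))
```

```text
32.5167 [ 0.457  -0.2804  0.057 ] 0.004
carton top (array([ 0.6357, -0.0296, -0.2843]), np.float64(153.5), 176)
.........................ooooooooooooooooooo
.............................ooooooooooooooo
.................................ooooooooooo
......................................oooooo
........................................oooo
........................................oooo
........................................oooo
........................................oooo
........................................oooo
.......................................ooooo
...........o##o........................ooooo
...........o######.....................ooooo
...........o###########o...............ooooo
...........#.#.############o..........oooooo
..........o.#...##############oo......oooooo
..........o##.........########.o......oooooo
..........o####.......#.######.o.........ooo
..........o#########.##.##..##.o.........ooo
.........o.###...#########..#o.o.........ooo
.........o####....#.#.#######oo..........ooo
.........o####......#..#.####.o..........ooo
.........o#####.....#....####.o.........oooo
........o#######....#....###ooo.........oooo
........o.###########....###oo..........oooo
........ooooo##o############.o..........oooo
..........oooooooooooo######.o..........oooo
..............oooooooooooo#ooo.........ooooo
...................oooooooooo..........ooooo
.......................oooooo..........ooooo
...........................oo..........ooooo
......................................oooooo
..................................ooo.oooooo
..................................oooooooooo
..................................oooooooooo
.................................ooooooooooo
o................................ooo.ooooooo
ooooo.o..............................ooooooo
ooooooooooo...........................oooooo
331.2392156862745 [298.  158.9 319.4 177.6] [295.5 159.  320.7 180.2]
```

servo_tool(plan=[-0.01,-0.035,-0.1,0,0.7,-0.01,-0.035,-0.25,0,0.7,-0.01,-0.035,-0.4,0,0.7,-0.01,-0.035,-0.49,0,0.7,-0.01,-0.035,-0.53,0,0.7,-0.01,-0.035,-0.54,0,0.7,-0.01,-0.035,-0.54,0,0.5,-0.01,-0.035,-0.54,0,0.3,-0.01,-0.035,-0.54,0,0.1,-0.01,-0.035,-0.54,0,0.1,-0.01,-0.035,-0.54,0,0.1,-0.01,-0.035,-0.54,0,0.1], force=20)

```text
time_s: 33.62
position: [0.4563, -0.2871, -0.0223]
orientation: [3.14, -0.003, 0.0]
force: [0.0, 1.6, 6.5]
finger_gap: 0.0516
finger_force: 20.9
```

servo_tool(plan=[0,0,0.007,0,0.4,0,0,0.007,0,0.7,0,0,0.007,0,0.7,0,0,0.007,0.05,0.7,0,0,0.007,0.1,0.7,0,0,0.007,0.15,0.7,0,0,0.007,0.2,0.7,0,0,0.007,0.2117,0.7,0,0,0.007,0.2117,0.7,0,0,0.007,0.2117,0.7,0,0,0.007,0.2117,0.7,0,0,0.007,0.2117,0.7])

```text
time_s: 34.62
position: [0.4546, -0.2861, -0.0233]
orientation: [-3.141, -0.0, 1.131]
force: [1.0, 0.3, 0.4]
finger_gap: 0.0727
finger_force: 0.0
```

servo_tool(plan=[0,0,0,0.07,0.7,0,0,0,0.14,0.7,0,0,0,0.1,0.7,0,0,0,0.07,0.7])

```text
time_s: 34.95
position: [0.4546, -0.2861, -0.0233]
orientation: [-3.141, -0.0, 1.57]
force: [0.3, -0.2, -0.8]
finger_gap: 0.0726
finger_force: 0.0
```

servo_tool(plan=[0,0,0,0,0.5,0,0,0,0,0.3,0,0,0,0,0.1,0,0,0,0,0.05,0,0,0,0,0.05,0,0,0,0,0.05,0,0,0,0,0.05], force=30)

```text
time_s: 35.53
position: [0.455, -0.2863, -0.0228]
orientation: [3.141, 0.0, 1.565]
force: [-1.5, 0.6, 2.2]
finger_gap: 0.0505
finger_force: 31.6
```

servo_tool(plan=[0,0,0.05,0,0.05,0,0,0.2,0,0.05,0,0,0.42,0,0.05,0,0,0.65,0,0.05,0,0,0.85,0,0.05,0.1,0.1,1,0,0.05,0.3,0.28,1,0,0.05,0.5,0.46,1,0,0.05,0.7,0.64,1,0,0.05,0.85,0.82,1,0,0.05,1,1,1,0,0.05])

```text
time_s: 36.45
position: [0.6059, -0.1346, 0.1271]
orientation: [3.141, -0.0, 1.565]
force: [0.1, -0.8, -0.5]
finger_gap: 0.0508
finger_force: 31.5
```

servo_tool(plan=[0.05,0.2,0,-0.019,0.05,0.1,0.4,0,-0.037,0.05,0.15,0.58,0,-0.037,0.05,0.2,0.685,0,-0.037,0.05,0.213,0.685,0,-0.037,0.05,0.213,0.685,0,-0.037,0.05,0.213,0.685,0,-0.037,0.05,0.213,0.685,0,-0.037,0.05])

```text
time_s: 37.12
position: [0.6362, -0.0346, 0.1268]
orientation: [-3.141, 0.001, 1.331]
force: [-1.2, -0.4, -0.2]
finger_gap: 0.0506
finger_force: 31.6
```

servo_tool(plan=[0.003,0.007,-0.1,0,0.05,0.003,0.007,-0.28,0,0.05,0.003,0.007,-0.46,0,0.05,0.003,0.007,-0.62,0,0.05,0.003,0.007,-0.71,0,0.05,0.003,0.007,-0.74,0,0.05,0.003,0.007,-0.74,0,0.05,0.003,0.007,-0.74,0,0.05])

```text
time_s: 37.78
position: [0.6382, -0.033, 0.0169]
orientation: [3.14, -0.0, 1.332]
force: [0.2, 1.1, -0.5]
finger_gap: 0.0505
finger_force: 31.6
```

servo_tool(plan=[0,0,-0.015,0,0.05,0,0,-0.025,0,0.05,0,0,-0.025,0,0.05,0,0,-0.025,0,0.05])

```text
time_s: 38.12
position: [0.6378, -0.0324, 0.013]
orientation: [3.14, -0.0, 1.333]
force: [-0.5, -0.8, 0.1]
finger_gap: 0.0506
finger_force: 31.6
```

servo_tool(plan=[-0.003,-0.003,-0.007,0,0.05,-0.003,-0.003,-0.012,0,0.05,-0.003,-0.003,-0.012,0,0.05])

```text
time_s: 38.37
position: [0.6371, -0.0329, 0.0112]
orientation: [3.141, -0.0, 1.333]
force: [-0.4, 1.0, 4.1]
finger_gap: 0.0509
finger_force: 32.0
```

servo_tool(plan=[0,0,0,0,0.25,0,0,0,0,0.4,0,0,0,0,0.5,0,0,0,0,0.6,0,0,0.04,0,0.6,0,0,0.2,0,0.6,0,0,0.45,0,0.6,0,0,0.7,0,0.6,0,0,0.93,0,0.6,0,0,1,0,0.6,0,0,1,0,0.6])

```text
time_s: 39.28
position: [0.6405, -0.0333, 0.166]
orientation: [3.132, -0.001, 1.332]
force: [0.4, -0.8, -0.0]
finger_gap: 0.0685
finger_force: 0.0
```

servo_tool(plan=[-0.2,-0.2,0,0,0.6,-0.45,-0.45,0,0,0.6,-0.65,-0.65,0,0,0.6,-0.85,-0.85,0,0,0.6,-1,-1,0,0,0.6,-1,-1,0,0,0.6])

```text
time_s: 39.78
position: [0.4801, -0.1855, 0.1574]
orientation: [-3.133, 0.001, 1.328]
force: [1.2, 1.1, 0.3]
finger_gap: 0.0682
finger_force: 0.0
```

servo_tool(plan=[-0.2,-0.2,0,0,0.6,-0.3,-0.45,0,0,0.6,-0.3,-0.65,0,0,0.6,-0.3,-0.85,0,0,0.6,-0.3,-1,0,0,0.6,-0.3,-1,0,0,0.6])

```text
time_s: 40.28
position: [0.4411, -0.3363, 0.1588]
orientation: [-3.141, 0.001, 1.329]
force: [1.1, -0.2, -0.2]
finger_gap: 0.0682
finger_force: 0.0
```

Run:
```python
from chk import *
g=cv2.cvtColor(T,cv2.COLOR_RGB2GRAY)
for t in('amber_bottle','red_cap_bottle','white_cap_bottle','grease_tin','carton','red_stopper','cork'):
    for n in('top','side'): print(t,n,[(round(d['score'],2),np.round(d['rect'],1).tolist()) for d in r.recognise(t,n)[:3]])
print('tin pred',bbox('top',cyl([(.054,0),(.054,.024)],.6371,-.0329,.034)).round(1),bbox('side',cyl([(.054,0),(.054,.024)],.6371,-.0329,.034)).round(1))
print('rcap pred',bbox('side',cyl(np.array([(46,4),(46,65),(32,104)])/1000,.6632,.077)).round(1))
print('carton pred',bbox('top',boxp(.045,.062,.03,.6373,-.0337,-.239,.004)).round(1),bbox('side',boxp(.045,.062,.03,.6373,-.0337,-.239,.004)).round(1))
m=mask(T,75,105,(290,150,330,188));print('\n'.join(''.join('#' if m[y,x] else ('o' if g[y,x]<150 else ('W' if g[y,x]>225 else '.')) for x in range(288,332)) for y in range(150,188)))
G=cv2.cvtColor(Sd,cv2.COLOR_RGB2GRAY); print(G[165:186,268:300])
```

```text
40.2833 [ 0.4411 -0.3363  0.1588] 1.329
amber_bottle top [(0.66, [177.5, 215.5, 204.2, 239.4])]
amber_bottle side []
red_cap_bottle top [(0.7, [265.6, 146.3, 285.1, 170.7])]
red_cap_bottle side [(0.91, [276.5, 144.6, 295.2, 181.6])]
white_cap_bottle top [(0.74, [331.7, 174.4, 350.1, 194.0])]
white_cap_bottle side [(0.55, [341.2, 165.8, 363.9, 211.6])]
grease_tin top [(0.66, [353.3, 156.3, 369.1, 171.9]), (0.63, [301.7, 158.1, 320.1, 176.0])]
grease_tin side [(0.81, [373.9, 186.0, 392.6, 201.7]), (0.59, [457.0, 220.6, 482.7, 239.5]), (0.58, [310.6, 168.9, 329.9, 183.0])]
carton top [(0.66, [296.1, 163.9, 317.5, 179.8])]
carton side [(0.79, [306.2, 175.4, 330.0, 196.2])]
red_stopper top [(0.59, [222.2, 220.4, 234.8, 225.5])]
red_stopper side [(0.64, [277.4, 143.3, 293.0, 179.4])]
cork top [(0.52, [360.8, 245.1, 371.7, 253.3])]
cork side []
tin pred [299.9 158.  316.7 175.7] [308.  165.5 327.8 182.5]
rcap pred [275.7 142.3 292.  180.1]
carton pred [298.  158.9 319.4 177.6] [304.1 171.5 331.8 193.7]
WWWWWWWWWWWWW....W...WW..ooooooooooooooooooo
WWWWWWWWWWWWWWWWWW...W....W..ooooooooooooooo
[... 3714 characters left out ...]
5  67 197 255 255 253 251 251 251]
 [252 231 253 252 252 251 251 251 252 255 255 255 227 213  82  81  52  55
   54  66  93 101 171 236 255 255 254 252 251 251 251 251]
 [238 255 255 252 231 252 251 251 251 252 253 254 254 255 255 255 255 255
  255 255 255 255 255 255 254 252 251 251 251 251 251 251]
 [188 184 173 241 255 255 253 252 252 252 251 251 252 252 253 253 254 254
  254 253 253 253 252 252 251 251 251 251 251 251 251 251]
 [189 187 186 186 190 198 243 255 255 252 253 252 251 251 251 251 251 251
  251 251 251 251 251 251 251 251 251 251 251 251 251 251]
 [157 233 212 189 186 185 189 190 188 228 255 255 252 252 252 251 251 251
  251 251 251 251 251 251 251 251 251 251 251 251 251 251]]
```

Run:
```python
from bench import r
print(r.sign_off())
```

```text
the job is handed in; nothing more can be done
None
```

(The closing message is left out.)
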